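Hang a bottle holder on the slotted bench rail and stock it

ROBOT

A 7-joint arm with a two-finger parallel gripper is mounted at the origin on a cart in front of the work surface, level with it; the furniture and walls round the work are solid. World frame = base frame: x ahead of the robot, y to its left, z up, the work surface at z = 0. Lengths are in mm, angles in rad, forces in N, time in s.
With the tool pointing down it reaches from about 425 to 875 mm from the base axis. Payload 8.4 kg.
Tool frame: the origin (TCP) lies at the very end of the fingers, on their centre line; the grasp point (between the pads) lies 19 mm behind it (bot.grip_depth is the distance from the TCP to the grasp point, in mm); z points along the fingers, y is the line along which they close (so a half turn about z gives the same grasp; the last joint's range is limited). The gripper opens to 85 mm and grips with 20 to 120 N. Pads are 22 mm wide; open, the fingers measure 114 mm over their backs; the gripper's body (76 mm by 85 mm) begins 54 mm behind the grasp point. The pads swing forward as they close: fully open they stand 13 mm farther back than shut.
Start: joints at [-1.331, 0.333, 0.04, 1.465, -0.013, 1.343, -0.059], TCP at [216.031, 613.021, 231.308] pointing down, gripper open.
Joint ranges: [-2.58, 2.58], [-0.38, 2.09], [-1.3, 1.39], [0.25, 2.4], [-1.5, 4.64], [0.08, 2.09], [-2.65, 2.65]. Speed limits (rad/s): [2.22, 2.22, 2.79, 2.79, 3.14, 3.14, 3.14].

INTERFACE

Orientations are given as a unit quaternion [w, x, y, z].
In Python, from plant import bot gives the robot as it stands. The module is installed in compiled form; this text tells all that it offers.
- The arm moves only by the tool move_arm, never from a script. Its argument "steps" is a list of rows, each an object of numbers: "tx", "ty", "tz": the shift along the tool's x, y, z in mm; "wx", "wy", "wz": the turn, a rotation vector about the tool's x, y, z in rad; "claw": the closure, from -1 (fully open) to 1 (shut). In form: [{"tx": .., "ty": .., "tz": .., "wx": .., "wy": .., "wz": .., "claw": ..}, ...]. A call has 1 to 20 rows; each row shifts and turns the commanded pose from where the row before left it, along the tool's axes as they then stand; what a row does not reach is not made up. A row lasts 1/10 s, in which the tool goes at most 50 mm and 8.59 degrees, less where a joint would pass 70% of its speed; a pose out of reach is approached as far as the arm can. A call is refused whole if a number of a shift passes 50 or a number of a turn 0.15, either way. A call with a gripper value outside its range is refused whole. The fingers move at their own pace and stop on an object; "squeeze" is the grip in N (left out, the last holds). Time passes only in rows, so rows that do not move let the fingers close. It gives the time, the measured TCP pose, the force, the opening and the grip force at its end, in the units of the state.
- bot.get_obs(): the state, without advancing time (a new reading comes with each control period).
- bot.camera(name): name is "scene" or "top"; returns a dict with "color" (420x560x3 uint8, blue, green, red), "vertical_fov" (degrees; the focal length in pixels is half the picture's height over the tangent of half this angle, whatever the lens; pixels are square), "cx", "cy" (the principal point, pixels), "rvec" (rotation vector, rad) and "tvec" (3), from world to camera coordinates, as OpenCV has them. Camera axes: x right, y down, z forward; pixel columns grow to the right and rows downward; lengths in mm; the calibration is good to about 2 mm. A picture is of the moment at which its call begins. There is no depth.
- bot.close_job(): hands the job in; it is judged then, once.
The state is a dict: "time": time; "joint_pos": joint angles; "dq": joint speeds; "tau": joint torques, N m; "ee_pos": TCP position; "tcp_rot": TCP orientation; "force": force on the tool from outside, world axes, zero at the start; "moment": the same for the moment, N m; "finger_gap": finger opening in mm; "grasp_force": force on a finger pad.
Only numpy, scipy, OpenCV 4.12 (cv2) and the standard library are available. Lean on these libraries where they do the work, as an engineer would, in place of code of your own. Each camera call takes 0.05 s, during which the arm holds its last target. There are 200 camera calls.

TASK

Hang the empty bottle holder in the free stretch of the slotted rail: tip its front up so that the strip on its back goes in over the rail's cleat edge, swing it down level and let it drop so that it locks fully home, square against the rail. Then stand the amber dropper bottle in the holder, upright and set down rather than dropped, without ever laying it over, and leave everything else on the bench where it is.

Things in the scene. Friction and masses are not known exactly. Their poses are not given: they have to be found in the camera images.
- rail_free (a point): Fixed slotted aluminium rail, 300 mm long, 47 deep, 206 high: point on its front face at the cleat edge (rounded top of the lower slat), 140 mm above the bench, middle of the free stretch (holder may hang up to 60 mm either side). x into the rail, y along it, z up. From here (x, z mm): lower slat x 0..4 from the bench to z 0; open slot z 0..26; hollow behind to x 44, floor z -19, roof z 63.
- rail_top (a point): Top front edge of the rail above rail_free, same axes, z +66 mm from it. The upper slat, 4 mm thick, reaches from here 40 mm down to the slot.
- way_in (a point): Where holder_hook starts on its way in, 54 mm in front of rail_free and 32 below. The tongue is taller than the slot, so the holder's front must be tipped up over 30 degrees. Clear way of holder_hook from rail_free (x, z mm, tilt deg): straight at 42 from (-54,-32) to (-12,10); then (-9,13,37), (-4,13,24), (-3,12,16), (-3,8,8), (-1.5,3,0); let go and it drops home.
- holder_in_use_mid (a point): Middle of the identical holder (56 mm wide, with a white bottle in it) that already hangs on the rail and stays there, fixed; 26 mm above its underside.
- holder_mid (a point): The loose bottle holder: open steel sheet box 66 mm deep (x), 56 wide (y), 180 g, standing level on the bench. Point mid x and y, 26 mm above the underside, where it is gripped across its 56 mm. +x to its back, z up. Sheet 3 mm; side walls 36 high, front wall 26 high, inside 59 x 50 mm. Rear plate: back face at x +33 mm, 59.5 mm high.
- holder_hook (a point): Point on the holder's rear face, 33 mm behind and 29 mm above holder_mid, same axes; coincides with rail_free when fully home. Hanging strip, 52 mm wide, from here (x, z mm): bridge x -4..9, z 1.5..4.5; upright tongue x 6..9 up to z 38; foot 3 mm thick sloping 45 degrees down and back from the bridge to x 10, z -5; it wedges behind the cleat.
- bottle_mid (a point): Amber dropper bottle with a black teat, 45 g, upright; point on its axis 50 mm above its underside. Body 33 mm in diameter up to 62 mm, neck 20 mm up to 80, teat to 100 mm. Stood in the holder (floor 3 mm thick) this point is 27 mm above holder_mid, and only what is over 33 mm above its underside stands clear of the side walls for the fingers.
- timer_mid (a point): Bystander: grey-white square bench timer with a round dial, 66 x 66 x 44 mm; point at its centre, 22 mm up.
- loupe_mid (a point): Bystander: black round loupe, 40 mm wide, 30 mm high; point at its centre.
- jar_blue_mid (a point): Bystander: screw-lid stain jar, 59 mm wide, 98 mm high; point 49 mm up. It may stand in either of two places at the right.
- jar_pink_mid (a point): Bystander: the second such jar, same size; point 49 mm up.
- dish_mid (a point): Bystander: flat glass dish with lid, 64 mm wide, 16 mm high; point 8 mm up.
There are look-alikes about, which are no part of the job. There is more than one size of the part that bears bottle_mid; the job needs the smaller.

How it is judged:
By the outcome, as a careful person would: the job done as asked, in the order asked, and still so for the second after the job is handed in, with the robot touching nothing.
It also fails if it takes over 67 s, if anything falls off the work surface, if the arm or the gripper's body presses on something with over 40 N, if the wrist force passes 120 N, or if a joint passes its speed limit or range.

## Working session

There is one attempt and no reset: what is moved stays moved. The work goes in short steps, Python scripts to look and compute and a tool call to move; the robot and the scene stay as the last step left them, time stands still between calls to the robot, and variables do not carry over. Pictures are saved under pics/ and viewed, at most 10 in all, crops included, and the job is handed in when it is done.

Besides the shell and the picture viewer there is one more tool, called after "Call:" as a command line: name --argument value ..., lists and objects as JSON in quotes. move_arm: Moves the arm, as the interface text tells. Its arguments: {"type":"object","properties":{"steps":{"type":"array","items":{"type":"object","properties":{"tx":{"type":"number"},"ty":{"type":"number"},"tz":{"type":"number"},"wx":{"type":"number"},"wy":{"type":"number"},"wz":{"type":"number"},"claw":{"type":"number"}}}},"squeeze":{"type":"number"}},"required":["steps"]}

```bash
mkdir -p pics; cat > h.py <<'E'
import numpy as np, cv2
from scipy.spatial.transform import Rotation as R
from plant import bot
def cam(n):
    c=bot.camera(n); h=c["color"].shape[0]
    f=h/2/np.tan(np.radians(c["vertical_fov"])/2)
    K=np.array([[f,0,c["cx"]],[0,f,c["cy"]],[0,0,1.]])
    return c["color"],K,np.array(c["rvec"],float).ravel(),np.array(c["tvec"],float).ravel()
def proj(P,K,r,t): return cv2.projectPoints(np.array(P,float).reshape(-1,3),r,t,K,None)[0].reshape(-1,2)
def ray(uv,K,r,t):
    Rm=cv2.Rodrigues(r)[0]; d=Rm.T@np.linalg.solve(K,[uv[0],uv[1],1.]); return -Rm.T@t,d
def onplane(uv,z,K,r,t):
    o,d=ray(uv,K,r,t); return o+d*(z-o[2])/d[2]
E
python3 - <<'E'
from h import *
for n in("scene","top"):
    im,K,r,t=cam(n); cv2.imwrite(f"pics/{n}0.png",cv2.resize(im,(800,600),interpolation=cv2.INTER_CUBIC)); np.savez(n+"0.npz",im=im,K=K,r=r,t=t)
    print(n,K[0,0],K[:2,2],-cv2.Rodrigues(r)[0].T@t, cv2.Rodrigues(r)[0][2])
o=bot.get_obs();print(o)
E
```

```text
scene 402.7727615232496 [281.73555062 211.45824268] [402.78692943 373.01735872 831.57074315] [ 0.16309061 -0.5672066  -0.80726584]
top 416.0601757971403 [274.21499951 210.48965877] [ 403.87933632  -78.94639734 1164.61519843] [ 0.1374544   0.00646154 -0.99048702]
{'time': 0.1, 'joint_pos': array([-1.33117636,  0.33380714,  0.03988046,  1.46618678, -0.01340175,
        1.34329106, -0.05851015]), 'dq': array([-0.00013233, -0.00191358,  0.00056613, -0.00069302, -0.00184428,
       -0.00079534, -0.00102209]), 'tau': array([ 4.90042250e-03, -6.60020971e+01,  1.37053337e+00, -4.06473470e+01,
        1.70829071e-02,  9.20669641e-03, -6.36704641e-06]), 'ee_pos': array([215.93399917, 612.64882924, 230.52976555]), 'tcp_rot': array([-7.32890566e-05,  1.68617013e-01,  9.85681386e-01, -7.09392315e-04]), 'force': array([-0.07930557,  0.18438632,  0.09538652]), 'moment': array([ 0.00469658, -0.01586611,  0.03638246]), 'grasp_force': 0.0, 'finger_gap': 85.47884438831085}
```

View pics/scene0.png

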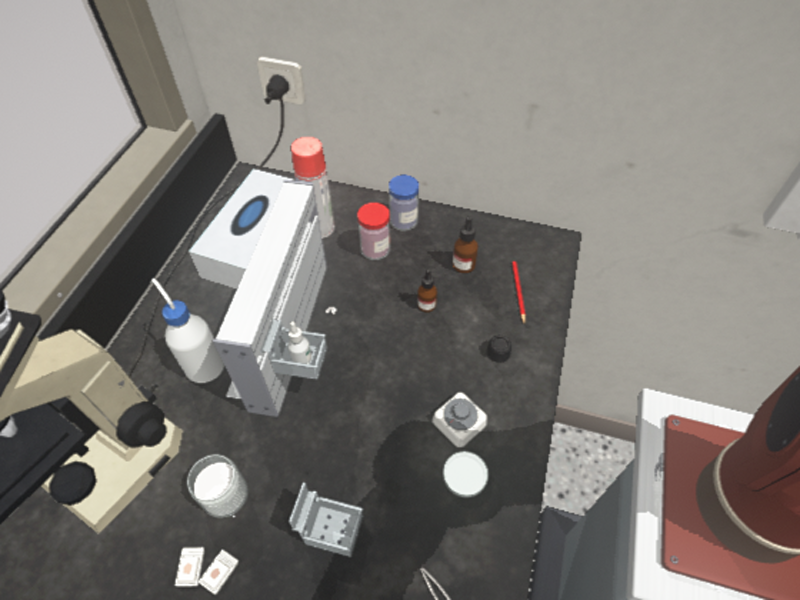

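View pics/top0.png

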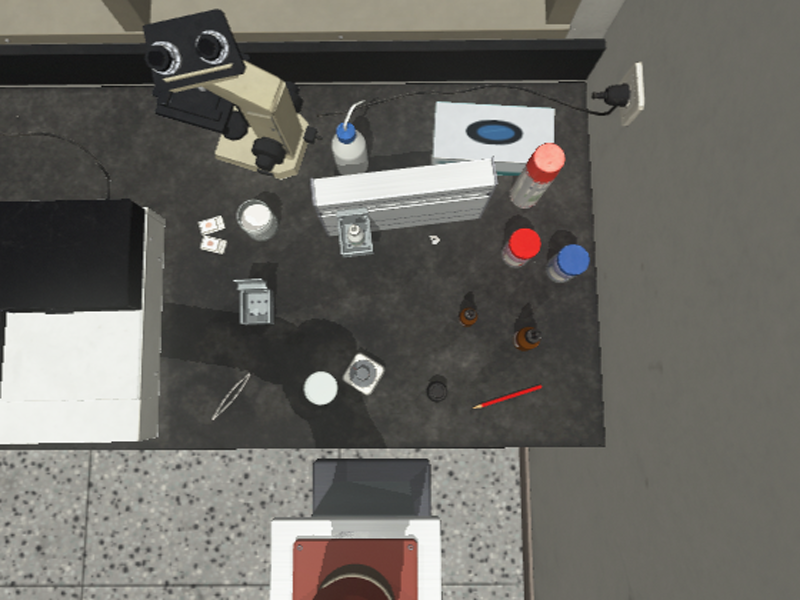

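Candidates: the loose holder is at scene (330,522) / top (255,303). The look-alike is the holder in use at scene (300,350), holding the white bottle. For the bottle, the small amber one is at scene (427,295) / top (467,316), and the look-alike is the larger amber one at scene (465,250) / top (528,338). I choose the loose holder and the small amber bottle, and check both in close crops.

```bash
python3 - <<'E'
from h import *
S=np.load("scene0.npz")["im"];T=np.load("top0.npz")["im"]
def crop(im,x,y,w,h,s):
    c=cv2.resize(im[y:y+h,x:x+w],None,fx=s,fy=s,interpolation=cv2.INTER_CUBIC)
    for i in range(0,w,10): cv2.putText(c,str(x+i),(i*s,8),0,.3,(0,255,255));cv2.line(c,(i*s,10),(i*s,14),(0,255,255))
    for i in range(10,h,10): cv2.putText(c,str(y+i),(0,i*s+3),0,.3,(0,255,255));cv2.line(c,(20,i*s),(24,i*s),(0,255,255))
    return c
A=np.zeros((600,800,3),np.uint8)
A[:300,:400]=crop(S,190,332,80,60,5);A[:300,400:]=crop(T,150,180,80,60,5)
A[300:,:400]=crop(S,270,150,80,75,5)[:300][:, :400] if 0 else crop(S,270,155,80,60,5)
A[300:,400:]=crop(T,310,195,80,60,5)
cv2.imwrite("pics/A.png",A)
B=np.zeros((600,800,3),np.uint8)
B[:,:320]=crop(S,150,118,80,150,4); B[:304,320:]=crop(T,215,105,120,76,4); B[304:600,320:]=crop(T,260,105,120,74,4)
cv2.imwrite("pics/B.png",B)
E
```

```text
(no output)
```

View pics/A.png

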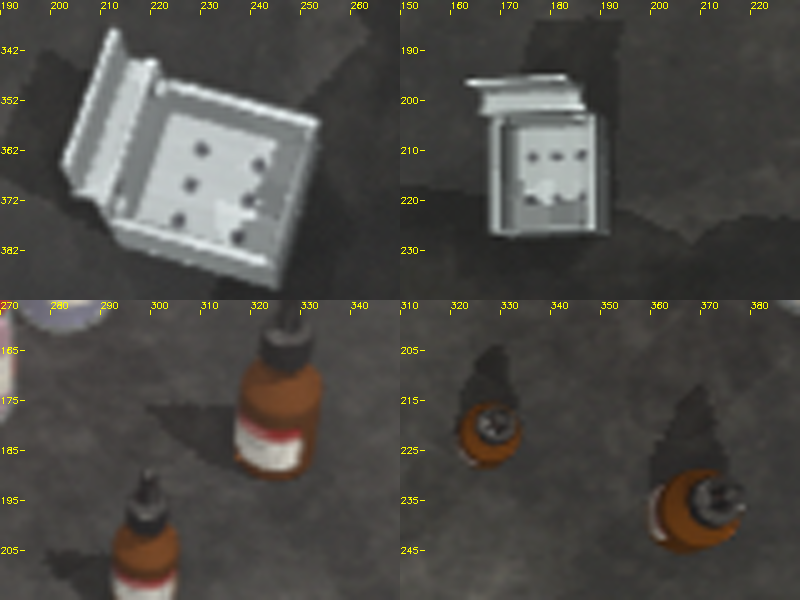

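View pics/B.png

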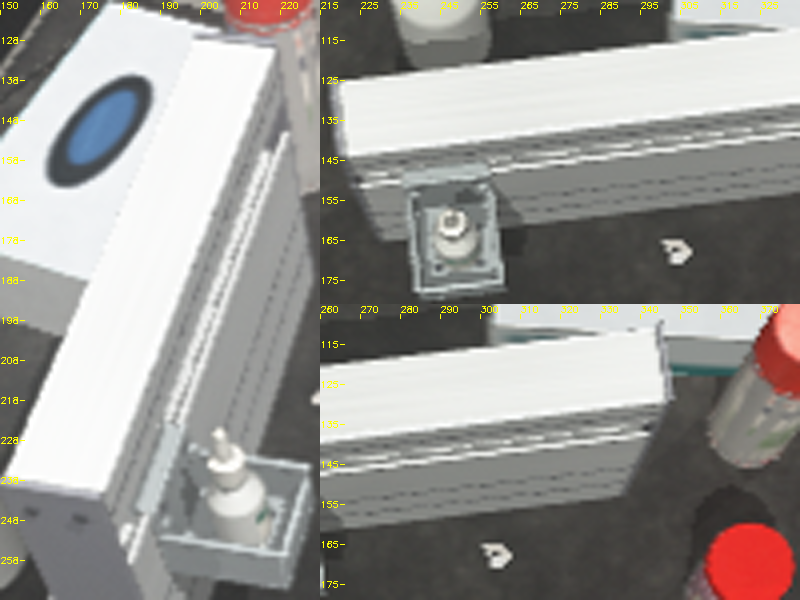

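The crops confirm the choice: the loose holder has its tongue at the back (scene ~(207,351), top ~(173,196)), and the small amber bottle is at scene (299,200), top (328,222). The free stretch is the rail to the right of the hung holder.

```bash
cat > fit.py <<'E'
from h import *
from scipy.optimize import least_squares
C={n:(lambda d:(d["K"],d["r"],d["t"]))(np.load(n+"0.npz")) for n in("scene","top")}
def fit(obs,x0):
    def W(p,P): c,s=np.cos(p[2]),np.sin(p[2]); return [p[0]+c*P[0]-s*P[1],p[1]+s*P[0]+c*P[1],P[2]]
    f=lambda p:np.concatenate([proj(W(p,P),*C[n])[0]-uv for n,P,uv in obs])
    s=least_squares(f,x0,loss="soft_l1"); print(np.round(s.x,3)); print(np.round(s.fun.reshape(-1,2),1).tolist()); return s.x
if __name__=="__main__":
    # rail: origin middle of front face
    L=150
    fit([("top",(0,L,206),(222.5,144)),("top",(47,L,206),(220,126)),("top",(0,-L,206),(346,129)),("top",(47,-L,206),(344.5,110)),
     ("top",(0,L,0),(230.5,165)),("top",(0,-L,0),(335.5,152.7)),
     ("scene",(0,L,206),(176,240.5)),("scene",(0,-L,206),(218.7,129))],[650,0,0])
    fit([("scene",(40,-26,93),(212,337.6)),("scene",(40,26,93),(202.4,364.4)),("top",(40,26,93),(163.2,196.6)),("top",(40,-26,93),(183.3,195.2)),
     ("scene",(-33,-28,36),(253.6,356)),("scene",(-33,28,0),(245.6,389.6)),("top",(-33,28,36),(168,227)),("top",(-33,-28,0),(191.6,227))],[500,190,0])
    fit([("scene",(0,0,100),(299.6,188.5)),("top",(0,0,100),(329.5,219.5)),("top",(0,0,50),(328,222.5))],[500,-200,0])
    k=.7
    for n,uv,z in [("timer",(364,372),44),("dish",(320,388),16),("loupe",(437,388),30),("pink",(525,243),98),("blue",(573,260),98),("big",(528,340),60),("boxedge",(162,212),0),("boxedge2",(158,440),0),("boxtop",(145,210),150),("boxtopfront",(140,440),150),("beaker",(256,218),80),("inuse",(354,236),150),("benchR",(604,445),0),("spray",(549,160),200)]:
        print(n,np.round(onplane((uv[0]*k,uv[1]*k),z,*C["top"])[:2]))
E
python3 fit.py
```

```text
[ 7.14267e+02 -9.83910e+01  1.17000e-01]
[[-0.5, 0.4], [-0.0, -0.5], [0.9, 0.1], [-0.5, 0.4], [1.0, 0.5], [-0.5, 0.1], [-0.3, -0.4], [-0.5, 0.0]]
[5.52352e+02 1.91073e+02 3.20000e-02]
[[0.9, -0.4], [0.3, 0.9], [0.0, -0.1], [-0.2, 0.6], [-0.9, -0.5], [-0.3, 0.1], [0.2, -0.5], [-0.2, -0.0]]
[ 527.31  -215.617    0.   ]
[[0.6, 0.6], [0.6, -0.0], [-0.2, -0.9]]
timer [425. -19.]
dish [396.  67.]
loupe [ 394. -156.]
pink [ 657. -317.]
blue [ 625. -403.]
big [ 482. -324.]
boxedge [750. 393.]
boxedge2 [298. 379.]
boxtop [710. 362.]
boxtopfront [312. 351.]
beaker [713. 183.]
inuse [660.  -7.]
benchR [ 285. -475.]
spray [ 776. -340.]
```

Both fits agree to within 1 px. The holder must be gripped with the tool leaned back about 45°, otherwise the gripper body would hit the rail when the holder is tipped up by 42°. Next I plan the approach.

```bash
cat > p.py <<'E'
from h import *
from scipy.optimize import least_squares
GD=19.
def ori(psi,lean):  # tool leaned back by lean deg, pointing forward/down along yaw psi
    a=np.radians(lean); z=np.array([np.sin(a)*np.cos(psi),np.sin(a)*np.sin(psi),-np.cos(a)]); y=np.array([-np.sin(psi),np.cos(psi),0])
    return R.from_matrix(np.stack([np.cross(y,z),y,z],1))
def cur():
    o=bot.get_obs(); q=o["tcp_rot"]; return np.array(o["ee_pos"]),R.from_quat([q[1],q[2],q[3],q[0]])
def tcp(g,Rt,back=0): return np.array(g)+Rt.as_matrix()[:,2]*(GD-back)
def seg(p0,R0,p1,R1,n):   # n equal rows (shift, then turn, in tool axes)
    w=(R0.inv()*R1).as_rotvec()/n; M=sum((R.from_rotvec(w*k).as_matrix() for k in range(n)),np.zeros((3,3)))
    v=np.linalg.solve(M,R0.inv().apply(p1-p0)); print(n,"x t",np.round(v,2),"w",np.round(w,4))
    return p1,R1
if __name__=="__main__":
    print(bot.grip_depth)
    p,r=cur(); H=np.array([552.4,191.1,26]); Rt=ori(.032,45)
    a=seg(p,r,tcp(H,Rt,150)+[0,0,60],Rt,20)
    b=seg(*a,tcp(H,Rt,90),Rt,5); seg(*b,tcp(H,Rt),Rt,5)
E
python3 p.py
```

```text
18.700000000000003
20 x t [-14.07 -19.18   7.86] w [-0.0073 -0.0388 -0.0175]
5 x t [ 8.49  0.   20.49] w [0. 0. 0.]
5 x t [-0. -0. 18.] w [0. 0. 0.]
```

Call:
move_arm --steps '[{"tx":-14.1,"ty":-19.2,"tz":7.9,"wx":-0.0073,"wy":-0.0388,"wz":-0.0175,"claw":-1},{"tx":-14.1,"ty":-19.2,"tz":7.9,"wx":-0.0073,"wy":-0.0388,"wz":-0.0175,"claw":-1},{"tx":-14.1,"ty":-19.2,"tz":7.9,"wx":-0.0073,"wy":-0.0388,"wz":-0.0175,"claw":-1},{"tx":-14.1,"ty":-19.2,"tz":7.9,"wx":-0.0073,"wy":-0.0388,"wz":-0.0175,"claw":-1},{"tx":-14.1,"ty":-19.2,"tz":7.9,"wx":-0.0073,"wy":-0.0388,"wz":-0.0175,"claw":-1},{"tx":-14.1,"ty":-19.2,"tz":7.9,"wx":-0.0073,"wy":-0.0388,"wz":-0.0175,"claw":-1},{"tx":-14.1,"ty":-19.2,"tz":7.9,"wx":-0.0073,"wy":-0.0388,"wz":-0.0175,"claw":-1},{"tx":-14.1,"ty":-19.2,"tz":7.9,"wx":-0.0073,"wy":-0.0388,"wz":-0.0175,"claw":-1},{"tx":-14.1,"ty":-19.2,"tz":7.9,"wx":-0.0073,"wy":-0.0388,"wz":-0.0175,"claw":-1},{"tx":-14.1,"ty":-19.2,"tz":7.9,"wx":-0.0073,"wy":-0.0388,"wz":-0.0175,"claw":-1},{"tx":-14.1,"ty":-19.2,"tz":7.9,"wx":-0.0073,"wy":-0.0388,"wz":-0.0175,"claw":-1},{"tx":-14.1,"ty":-19.2,"tz":7.9,"wx":-0.0073,"wy":-0.0388,"wz":-0.0175,"claw":-1},{"tx":-14.1,"ty":-19.2,"tz":7.9,"wx":-0.0073,"wy":-0.0388,"wz":-0.0175,"claw":-1},{"tx":-14.1,"ty":-19.2,"tz":7.9,"wx":-0.0073,"wy":-0.0388,"wz":-0.0175,"claw":-1},{"tx":-14.1,"ty":-19.2,"tz":7.9,"wx":-0.0073,"wy":-0.0388,"wz":-0.0175,"claw":-1},{"tx":-14.1,"ty":-19.2,"tz":7.9,"wx":-0.0073,"wy":-0.0388,"wz":-0.0175,"claw":-1},{"tx":-14.1,"ty":-19.2,"tz":7.9,"wx":-0.0073,"wy":-0.0388,"wz":-0.0175,"claw":-1},{"tx":-14.1,"ty":-19.2,"tz":7.9,"wx":-0.0073,"wy":-0.0388,"wz":-0.0175,"claw":-1},{"tx":-14.1,"ty":-19.2,"tz":7.9,"wx":-0.0073,"wy":-0.0388,"wz":-0.0175,"claw":-1},{"tx":-14.1,"ty":-19.2,"tz":7.9,"wx":-0.0073,"wy":-0.0388,"wz":-0.0175,"claw":-1}]'

```text
time: 2.1
ee_pos: [425.4, 231.4, 178.2]
tcp_rot: [0.343, 0.009, 0.939, 0.014]
force: [-0.6, -0.1, -0.4]
finger_gap: 85.5
grasp_force: 0.0
```

```bash
python3 - <<'E'
from p import *
p,r=cur(); H=np.array([552.4,191.1,26]); Rt=ori(.032,45)
print(p,np.round(r.as_matrix(),3).tolist(),bot.get_obs()["joint_pos"])
b=seg(p,r,tcp(H,Rt,90),Rt,8); seg(*b,tcp(H,Rt),Rt,6)
E
```

```text
[425.44000877 231.38279957 178.15916213] [[-0.765, 0.007, 0.644], [0.026, 0.999, 0.021], [-0.643, 0.032, -0.765]] [-0.72852093 -0.28388856 -0.24465527  2.39259407  0.76578149  0.73359725
  0.06589354]
8 x t [ 1.43 -5.58 15.78] w [-0.0003 -0.0107 -0.0063]
6 x t [-0. -0. 15.] w [0. 0. 0.]
```

Call:
move_arm --steps '[{"tx":1.4,"ty":-5.6,"tz":15.8,"wy":-0.0107,"wz":-0.0063},{"tx":1.4,"ty":-5.6,"tz":15.8,"wy":-0.0107,"wz":-0.0063},{"tx":1.4,"ty":-5.6,"tz":15.8,"wy":-0.0107,"wz":-0.0063},{"tx":1.4,"ty":-5.6,"tz":15.8,"wy":-0.0107,"wz":-0.0063},{"tx":1.4,"ty":-5.6,"tz":15.8,"wy":-0.0107,"wz":-0.0063},{"tx":1.4,"ty":-5.6,"tz":15.8,"wy":-0.0107,"wz":-0.0063},{"tx":1.4,"ty":-5.6,"tz":15.8,"wy":-0.0107,"wz":-0.0063},{"tx":1.4,"ty":-5.6,"tz":15.8,"wy":-0.0107,"wz":-0.0063},{"claw":-1},{"claw":-1}]'

```text
invalid input at $.steps[0]: expected keys tx, ty, tz, wx, wy, wz, claw
```

```bash
python3 - <<'E'
from p import *
p,r=cur(); H=np.array([552.4,191.1,26]); Rt=ori(.032,45)
print(p,np.round(r.as_matrix(),3).tolist(),bot.get_obs()["joint_pos"])
b=seg(p,r,tcp(H,Rt,60),Rt,6); seg(*b,tcp(H,Rt),Rt,6)
E
```

```text
[425.44000877 231.38279957 178.15916213] [[-0.765, 0.007, 0.644], [0.026, 0.999, 0.021], [-0.643, 0.032, -0.765]] [-0.72852093 -0.28388856 -0.24465527  2.39259407  0.76578149  0.73359725
  0.06589354]
6 x t [ 1.62 -7.43 26.04] w [-0.0004 -0.0142 -0.0084]
6 x t [ 0. -0. 10.] w [0. 0. 0.]
```

All keys are required in each row, so I resend it complete.

Call:
move_arm --steps '[{"tx":1.4,"ty":-5.6,"tz":15.8,"wx":0,"wy":-0.0107,"wz":-0.0063,"claw":-1},{"tx":1.4,"ty":-5.6,"tz":15.8,"wx":0,"wy":-0.0107,"wz":-0.0063,"claw":-1},{"tx":1.4,"ty":-5.6,"tz":15.8,"wx":0,"wy":-0.0107,"wz":-0.0063,"claw":-1},{"tx":1.4,"ty":-5.6,"tz":15.8,"wx":0,"wy":-0.0107,"wz":-0.0063,"claw":-1},{"tx":1.4,"ty":-5.6,"tz":15.8,"wx":0,"wy":-0.0107,"wz":-0.0063,"claw":-1},{"tx":1.4,"ty":-5.6,"tz":15.8,"wx":0,"wy":-0.0107,"wz":-0.0063,"claw":-1},{"tx":1.4,"ty":-5.6,"tz":15.8,"wx":0,"wy":-0.0107,"wz":-0.0063,"claw":-1},{"tx":1.4,"ty":-5.6,"tz":15.8,"wx":0,"wy":-0.0107,"wz":-0.0063,"claw":-1},{"tx":0,"ty":0,"tz":0,"wx":0,"wy":0,"wz":0,"claw":-1},{"tx":0,"ty":0,"tz":0,"wx":0,"wy":0,"wz":0,"claw":-1}]'

```text
time: 3.1
ee_pos: [469.4, 215.8, 138.3]
tcp_rot: [0.366, -0.001, 0.93, 0.01]
force: [0.1, 0.6, 0.0]
finger_gap: 85.4
grasp_force: 0.0
```

```bash
python3 - <<'E'
from p import *
p,r=cur(); H=np.array([552.4,191.1,26]); Rt=ori(.032,45)
print(p,np.round(r.as_matrix(),3).tolist(),bot.get_obs()["joint_pos"])
seg(p,r,tcp(H,Rt),Rt,8)
im,K,rr,t=cam("scene"); x,y=proj(p,K,rr,t)[0].astype(int); im2,K,rr,t=cam("top"); u,v=proj(p,K,rr,t)[0].astype(int)
f=lambda I,x,y:cv2.resize(I[max(y-50,0):y+50,max(x-65,0):x+65],(400,300))
print(x,y,u,v)
cv2.imwrite("pics/pre.png",np.hstack([f(im,x,y),f(im2,u,v)]))
E
```

```text
[469.39759254 215.83597371 138.27095799] [[-0.732, -0.009, 0.681], [0.007, 1.0, 0.02], [-0.681, 0.019, -0.732]] [ 0.50953988 -0.34165259 -1.22028471  2.39718627  0.53766176  0.33327137
  0.32145364]
8 x t [ 2.21 -3.44 19.62] w [-0.0003 -0.0044 -0.0037]
268 377 157 242
```

View pics/pre.png

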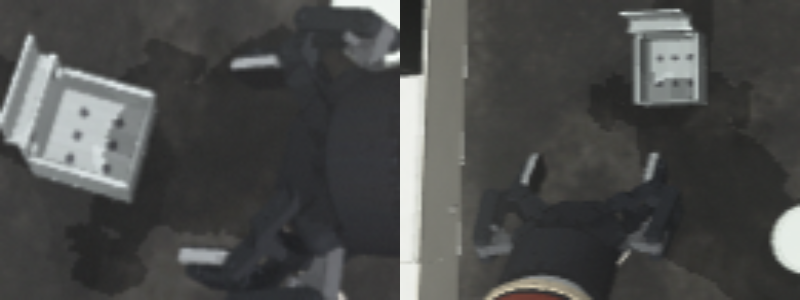

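The picture shows the fingers straddling the holder line, with the holder ahead and untouched. The arm is close to its fold limit here (q4 2.397, q3 −1.22), so I ease the lean to 38° and come in from above and further forward.

```bash
python3 - <<'E'
from p import *
p,r=cur(); H=np.array([552.4,191.1,26]); Rt=ori(.032,38)
a=seg(p,r,tcp(H,Rt)+[0,0,130],Rt,10)
seg(*a,tcp(H,Rt),Rt,8)
E
```

```text
10 x t [-7.36 -2.84  5.98] w [ 0.0003  0.0087 -0.0028]
8 x t [10.   -0.   12.81] w [0. 0. 0.]
```

Call:
move_arm --steps '[{"tx":-7.4,"ty":-2.8,"tz":6,"wx":0,"wy":0.0087,"wz":-0.0028,"claw":-1},{"tx":-7.4,"ty":-2.8,"tz":6,"wx":0,"wy":0.0087,"wz":-0.0028,"claw":-1},{"tx":-7.4,"ty":-2.8,"tz":6,"wx":0,"wy":0.0087,"wz":-0.0028,"claw":-1},{"tx":-7.4,"ty":-2.8,"tz":6,"wx":0,"wy":0.0087,"wz":-0.0028,"claw":-1},{"tx":-7.4,"ty":-2.8,"tz":6,"wx":0,"wy":0.0087,"wz":-0.0028,"claw":-1},{"tx":-7.4,"ty":-2.8,"tz":6,"wx":0,"wy":0.0087,"wz":-0.0028,"claw":-1},{"tx":-7.4,"ty":-2.8,"tz":6,"wx":0,"wy":0.0087,"wz":-0.0028,"claw":-1},{"tx":-7.4,"ty":-2.8,"tz":6,"wx":0,"wy":0.0087,"wz":-0.0028,"claw":-1},{"tx":-7.4,"ty":-2.8,"tz":6,"wx":0,"wy":0.0087,"wz":-0.0028,"claw":-1},{"tx":-7.4,"ty":-2.8,"tz":6,"wx":0,"wy":0.0087,"wz":-0.0028,"claw":-1}]'

```text
time: 4.2
ee_pos: [564.6, 193.0, 140.4]
tcp_rot: [0.325, -0.017, 0.946, 0.006]
force: [0.3, 0.3, 0.4]
finger_gap: 85.3
grasp_force: 0.0
```

```bash
python3 - <<'E'
from p import *
p,r=cur(); H=np.array([552.4,191.1,26]); Rt=ori(.032,38)
print(p,tcp(H,Rt),bot.get_obs()["joint_pos"].round(3))
a=seg(p,r,tcp(H,Rt)+[0,0,60],Rt,8)
seg(*a,tcp(H,Rt),Rt,6)
E
```

```text
[564.58168095 192.97290906 140.38205826] [564.09157939 191.4742583   11.02779568] [ 0.669  0.055 -1.264  2.208  0.894  0.488  0.311]
8 x t [ 5.39 -0.19  6.79] w [ 0.0004 -0.0001  0.0003]
6 x t [ 6.16 -0.    7.88] w [0. 0. 0.]
```

Call:
move_arm --steps '[{"tx":5.4,"ty":-0.2,"tz":6.8,"wx":0.0004,"wy":0,"wz":0.0003,"claw":-1},{"tx":5.4,"ty":-0.2,"tz":6.8,"wx":0.0004,"wy":0,"wz":0.0003,"claw":-1},{"tx":5.4,"ty":-0.2,"tz":6.8,"wx":0.0004,"wy":0,"wz":0.0003,"claw":-1},{"tx":5.4,"ty":-0.2,"tz":6.8,"wx":0.0004,"wy":0,"wz":0.0003,"claw":-1},{"tx":5.4,"ty":-0.2,"tz":6.8,"wx":0.0004,"wy":0,"wz":0.0003,"claw":-1},{"tx":5.4,"ty":-0.2,"tz":6.8,"wx":0.0004,"wy":0,"wz":0.0003,"claw":-1},{"tx":5.4,"ty":-0.2,"tz":6.8,"wx":0.0004,"wy":0,"wz":0.0003,"claw":-1},{"tx":5.4,"ty":-0.2,"tz":6.8,"wx":0.0004,"wy":0,"wz":0.0003,"claw":-1},{"tx":0,"ty":0,"tz":0,"wx":0,"wy":0,"wz":0,"claw":-1},{"tx":0,"ty":0,"tz":0,"wx":0,"wy":0,"wz":0,"claw":-1}]'

```text
time: 5.2
ee_pos: [563.8, 191.2, 70.8]
tcp_rot: [0.325, -0.015, 0.946, 0.005]
force: [-0.3, -0.1, 0.0]
finger_gap: 85.3
grasp_force: 0.0
```

```bash
python3 - <<'E'
from p import *
p,r=cur(); H=np.array([552.4,191.1,26]); Rt=ori(.032,38)
print(p,tcp(H,Rt),bot.get_obs()["joint_pos"].round(3))
seg(p,r,tcp(H,Rt),Rt,6)
im,K,rr,t=cam("scene"); x,y=proj(p,K,rr,t)[0].astype(int); im2,K,rr,t=cam("top"); u,v=proj(p,K,rr,t)[0].astype(int)
f=lambda I,x,y:cv2.resize(I[max(y-50,0):y+50,max(x-65,0):x+65],(400,300))
cv2.imwrite("pics/pre2.png",np.vstack([np.hstack([f(im,x,y),f(im2,u,v)]),np.hstack([cv2.resize(im,(400,300)),cv2.resize(im2,(400,300))])]))
E
```

```text
[563.78988822 191.223792    70.84989115] [564.09157939 191.4742583   11.02779568] [ 0.457  0.263 -1.117  2.266  1.375  0.57  -0.128]
6 x t [6.09 0.04 7.89] w [-0.     -0.0002 -0.    ]
```

View pics/pre2.png

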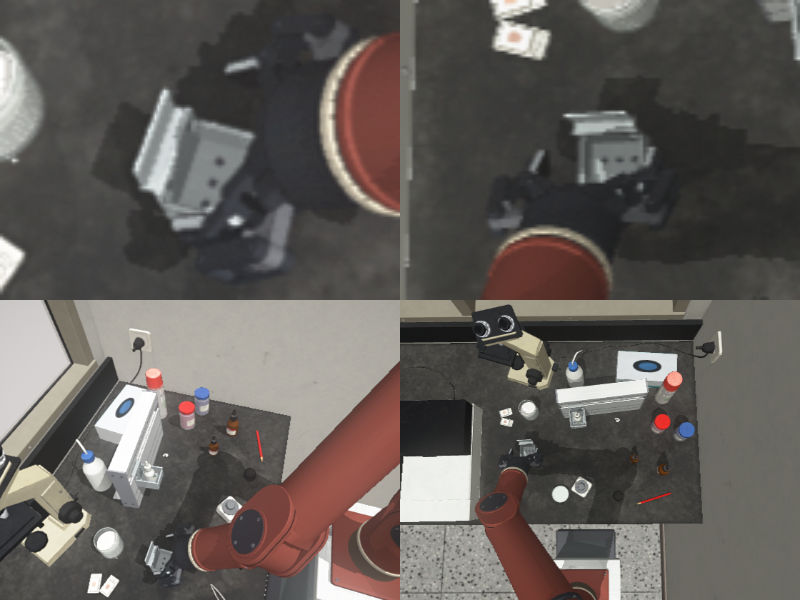

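The crops show both fingers beside the holder with room either side, and the elbow out to the left of the robot, clear of everything. Descend and grip.

Call:
move_arm --steps '[{"tx":6.1,"ty":0,"tz":7.9,"wx":0,"wy":0,"wz":0,"claw":-1},{"tx":6.1,"ty":0,"tz":7.9,"wx":0,"wy":0,"wz":0,"claw":-1},{"tx":6.1,"ty":0,"tz":7.9,"wx":0,"wy":0,"wz":0,"claw":-1},{"tx":6.1,"ty":0,"tz":7.9,"wx":0,"wy":0,"wz":0,"claw":-1},{"tx":6.1,"ty":0,"tz":7.9,"wx":0,"wy":0,"wz":0,"claw":-1},{"tx":6.1,"ty":0,"tz":7.9,"wx":0,"wy":0,"wz":0,"claw":-1},{"tx":0,"ty":0,"tz":0,"wx":0,"wy":0,"wz":0,"claw":-1},{"tx":0,"ty":0,"tz":0,"wx":0,"wy":0,"wz":0,"claw":-1}]'

```text
time: 6.1
ee_pos: [564.9, 189.8, 11.7]
tcp_rot: [0.326, -0.014, 0.945, 0.005]
force: [-0.1, -0.0, 0.5]
finger_gap: 85.1
grasp_force: 0.0
```

Call:
move_arm --steps '[{"tx":0,"ty":0,"tz":0,"wx":0,"wy":0,"wz":0,"claw":1},{"tx":0,"ty":0,"tz":0,"wx":0,"wy":0,"wz":0,"claw":1},{"tx":0,"ty":0,"tz":0,"wx":0,"wy":0,"wz":0,"claw":1},{"tx":0,"ty":0,"tz":0,"wx":0,"wy":0,"wz":0,"claw":1},{"tx":0,"ty":0,"tz":0,"wx":0,"wy":0,"wz":0,"claw":1},{"tx":0,"ty":0,"tz":0,"wx":0,"wy":0,"wz":0,"claw":1},{"tx":0,"ty":0,"tz":0,"wx":0,"wy":0,"wz":0,"claw":1},{"tx":0,"ty":0,"tz":0,"wx":0,"wy":0,"wz":0,"claw":1}]' --squeeze 60

```text
time: 6.9
ee_pos: [565.3, 189.9, 12.4]
tcp_rot: [0.326, -0.014, 0.945, 0.005]
force: [-2.7, -1.3, 6.5]
finger_gap: 55.2
grasp_force: 63.2
```

```bash
python3 - <<'E'
from p import *
p,r=cur(); H=np.array([552.4,191.1,26]); Rt=ori(.032,38)
o=bot.get_obs();print(p,tcp(H,Rt),o["joint_pos"].round(3),o["force"],o["finger_gap"],o["grasp_force"])
print(np.round(r.as_matrix(),3).tolist())
E
```

```text
[565.28821438 189.89791595  12.3722264 ] [564.09157939 191.4742583   11.02779568] [ 0.347  0.43  -1.022  2.294  1.676  0.656 -0.383] [-2.71479703 -1.34246363  6.48542824] 55.176022093975014 63.15132737159729
[[-0.787, -0.029, 0.617], [-0.023, 1.0, 0.018], [-0.617, 0.0, -0.787]]
```

```bash
cat > hang.py <<'E'
from p import *
YR=.117; RR=R.from_euler("z",YR); S=-25.
RF=np.array([714.3,-98.4,140])+RR.apply([0,S,0])
# holder in tool frame, from the grasp
Rg=R.from_matrix(np.array([[-.787,-.029,.617],[-.023,1.,.018],[-.617,0,-.787]]))
Rrel=Rg.inv()*R.from_euler("z",.0285)
mrel=Rg.inv().apply(np.array([552.4,189.55,26])-np.array([565.29,189.9,12.37]))
def pose(x,z,tilt,y=0):
    Rh=RR*R.from_euler("y",np.radians(tilt)); mid=RF+RR.apply([x,y,z])-Rh.apply([33,0,29])
    Rt=Rh*Rrel.inv(); return mid-Rt.apply(mrel),Rt
def hook(p=None,r=None):
    if p is None:p,r=cur()
    Rh=RR.inv()*r*Rrel; h=RR.inv().apply(p+r.apply(mrel)-RF)+Rh.apply([33,0,29])
    e=Rh.as_euler("ZXY",degrees=True)
    print("hook",h.round(1),"yaw,roll,tilt",e.round(1),"q",bot.get_obs()["joint_pos"].round(2),"F",bot.get_obs()["force"].round(1),bot.get_obs()["finger_gap"])
E
python3 - <<'E'
from hang import *
p,r=cur(); hook()
a=seg(p,r,p+[10,-5,70],r,4); seg(*a,*pose(-130,-10,35),16)
E
```

```text
hook [-94.3 327.  -85. ] yaw,roll,tilt [-5.1  0.  -0. ] q [ 0.35  0.43 -1.02  2.29  1.68  0.66 -0.38] F [-2.7 -1.3  6.5] 55.176022093975014
4 x t [-12.74  -1.32 -12.25] w [0. 0. 0.]
16 x t [  2.47 -20.35  -2.54] w [-0.002   0.0382 -0.0052]
```

Call:
move_arm --steps '[{"tx":-12.7,"ty":-1.3,"tz":-12.3,"wx":0,"wy":0,"wz":0,"claw":1},{"tx":-12.7,"ty":-1.3,"tz":-12.3,"wx":0,"wy":0,"wz":0,"claw":1},{"tx":-12.7,"ty":-1.3,"tz":-12.3,"wx":0,"wy":0,"wz":0,"claw":1},{"tx":-12.7,"ty":-1.3,"tz":-12.3,"wx":0,"wy":0,"wz":0,"claw":1},{"tx":2.5,"ty":-20.4,"tz":-2.5,"wx":-0.002,"wy":0.0382,"wz":-0.0052,"claw":1},{"tx":2.5,"ty":-20.4,"tz":-2.5,"wx":-0.002,"wy":0.0382,"wz":-0.0052,"claw":1},{"tx":2.5,"ty":-20.4,"tz":-2.5,"wx":-0.002,"wy":0.0382,"wz":-0.0052,"claw":1},{"tx":2.5,"ty":-20.4,"tz":-2.5,"wx":-0.002,"wy":0.0382,"wz":-0.0052,"claw":1},{"tx":2.5,"ty":-20.4,"tz":-2.5,"wx":-0.002,"wy":0.0382,"wz":-0.0052,"claw":1},{"tx":2.5,"ty":-20.4,"tz":-2.5,"wx":-0.002,"wy":0.0382,"wz":-0.0052,"claw":1},{"tx":2.5,"ty":-20.4,"tz":-2.5,"wx":-0.002,"wy":0.0382,"wz":-0.0052,"claw":1},{"tx":2.5,"ty":-20.4,"tz":-2.5,"wx":-0.002,"wy":0.0382,"wz":-0.0052,"claw":1}]'

```text
time: 8.1
ee_pos: [554.7, 19.2, 89.2]
tcp_rot: [0.177, -0.036, 0.984, 0.003]
force: [0.8, -0.2, -1.9]
finger_gap: 54.9
grasp_force: 64.4
```

```bash
python3 - <<'E'
from hang import *
p,r=cur(); hook(); print(p)
a=seg(p,r,*pose(-130,-10,35),10)
E
```

```text
hook [-112.7  159.3  -16.3] yaw,roll,tilt [-2.6 -0.4 17.7] q [ 1.06  0.24 -1.26  2.12  0.45  0.63  1.17] F [ 0.8 -0.2 -1.9] 54.93856801446739
[554.71511213  19.23531117  89.23973985]
10 x t [  1.82 -16.12  -2.12] w [-0.0016  0.0302 -0.0042]
```

Call:
move_arm --steps '[{"tx":1.8,"ty":-16.1,"tz":-2.1,"wx":-0.0016,"wy":0.0302,"wz":-0.0042,"claw":1},{"tx":1.8,"ty":-16.1,"tz":-2.1,"wx":-0.0016,"wy":0.0302,"wz":-0.0042,"claw":1},{"tx":1.8,"ty":-16.1,"tz":-2.1,"wx":-0.0016,"wy":0.0302,"wz":-0.0042,"claw":1},{"tx":1.8,"ty":-16.1,"tz":-2.1,"wx":-0.0016,"wy":0.0302,"wz":-0.0042,"claw":1},{"tx":1.8,"ty":-16.1,"tz":-2.1,"wx":-0.0016,"wy":0.0302,"wz":-0.0042,"claw":1},{"tx":1.8,"ty":-16.1,"tz":-2.1,"wx":-0.0016,"wy":0.0302,"wz":-0.0042,"claw":1},{"tx":1.8,"ty":-16.1,"tz":-2.1,"wx":-0.0016,"wy":0.0302,"wz":-0.0042,"claw":1},{"tx":1.8,"ty":-16.1,"tz":-2.1,"wx":-0.0016,"wy":0.0302,"wz":-0.0042,"claw":1},{"tx":1.8,"ty":-16.1,"tz":-2.1,"wx":-0.0016,"wy":0.0302,"wz":-0.0042,"claw":1},{"tx":1.8,"ty":-16.1,"tz":-2.1,"wx":-0.0016,"wy":0.0302,"wz":-0.0042,"claw":1},{"tx":0,"ty":0,"tz":0,"wx":0,"wy":0,"wz":0,"claw":1}]'

```text
time: 9.2
ee_pos: [548.5, -144.5, 106.2]
tcp_rot: [0.027, -0.057, 0.998, 0.002]
force: [0.1, -0.4, -2.0]
finger_gap: 55.5
grasp_force: 64.4
```

```bash
python3 - <<'E'
from hang import *
p,r=cur(); hook(); print(p)
a=seg(p,r,*pose(-58,-36,42),8); seg(*a,*pose(-12,10,42),10)
E
```

```text
hook [-129.1   -1.5  -10.3] yaw,roll,tilt [-0.2  0.  34.9] q [ 1.12  0.47 -1.14  1.82  0.47  1.1   1.5 ] F [ 0.1 -0.4 -2. ] 55.461985809283
[ 548.52327699 -144.47202637  106.23181552]
8 x t [-8.57  0.19  2.57] w [ 0.0001  0.0154 -0.0004]
10 x t [-4.28 -0.   -4.9 ] w [0. 0. 0.]
```

Call:
move_arm --steps '[{"tx":-8.6,"ty":0.2,"tz":2.6,"wx":0,"wy":0.0154,"wz":-0.0004,"claw":1},{"tx":-8.6,"ty":0.2,"tz":2.6,"wx":0,"wy":0.0154,"wz":-0.0004,"claw":1},{"tx":-8.6,"ty":0.2,"tz":2.6,"wx":0,"wy":0.0154,"wz":-0.0004,"claw":1},{"tx":-8.6,"ty":0.2,"tz":2.6,"wx":0,"wy":0.0154,"wz":-0.0004,"claw":1},{"tx":-8.6,"ty":0.2,"tz":2.6,"wx":0,"wy":0.0154,"wz":-0.0004,"claw":1},{"tx":-8.6,"ty":0.2,"tz":2.6,"wx":0,"wy":0.0154,"wz":-0.0004,"claw":1},{"tx":-8.6,"ty":0.2,"tz":2.6,"wx":0,"wy":0.0154,"wz":-0.0004,"claw":1},{"tx":-8.6,"ty":0.2,"tz":2.6,"wx":0,"wy":0.0154,"wz":-0.0004,"claw":1},{"tx":0,"ty":0,"tz":0,"wx":0,"wy":0,"wz":0,"claw":1},{"tx":0,"ty":0,"tz":0,"wx":0,"wy":0,"wz":0,"claw":1}]'

```text
time: 10.2
ee_pos: [616.1, -131.3, 85.5]
tcp_rot: [-0.034, -0.061, 0.998, -0.001]
force: [-0.3, -1.0, -2.0]
finger_gap: 54.8
grasp_force: 64.4
```

```bash
cat > ov.py <<'E'
from hang import *
def overlay(name):
    p,r=cur(); Rh=r*Rrel; m=p+r.apply(mrel); out=[]
    for n,half in (("scene",(50,75)),("top",(50,75))):
        im,K,rr,t=cam(n); k=6
        c=proj(RF+[-25,0,0],K,rr,t)[0].astype(int); w,h=66,100
        if n=="top": w,h=66,100
        x0,y0=c[0]-w//2,c[1]-h//2; x0=max(x0,0);y0=max(y0,0)
        I=cv2.resize(im[y0:y0+h,x0:x0+w],None,fx=k,fy=k,interpolation=cv2.INTER_CUBIC)
        def L(P,col):
            q=((proj(P,K,rr,t)-[x0,y0]+.5)*k).astype(int); cv2.polylines(I,[q.reshape(-1,1,2)],False,col,1)
        W=lambda P:[m+Rh.apply(a) for a in P]
        L(W([(42,26,35),(42,26,67),(42,-26,67),(42,-26,35)]),(0,0,255))      # tongue back
        L(W([(-33,28,10),(33,28,10),(33,-28,10),(-33,-28,10),(-33,28,10)]),(0,255,0)) # side wall tops
        G=lambda P:[RF+RR.apply(a) for a in P]
        for x,z,col in((0,66,(255,0,255)),(0,26,(255,128,0)),(0,0,(255,255,0)),(0,-140,(255,0,255))): L(G([(x,-120,z),(x,60,z)]),col)
        out.append(I)
    cv2.imwrite(f"pics/{name}.png",np.hstack(out)[:600,:800])
E
python3 - <<'E'
from ov import *
hook(); overlay("way")
E
```

```text
hook [-57.9   3.9 -36.3] yaw,roll,tilt [ 0.2  0.1 42. ] q [ 0.84  0.67 -1.01  1.58  0.58  1.29  1.42] F [-0.3 -1.  -2. ] 54.78080906531575
```

View pics/way.png

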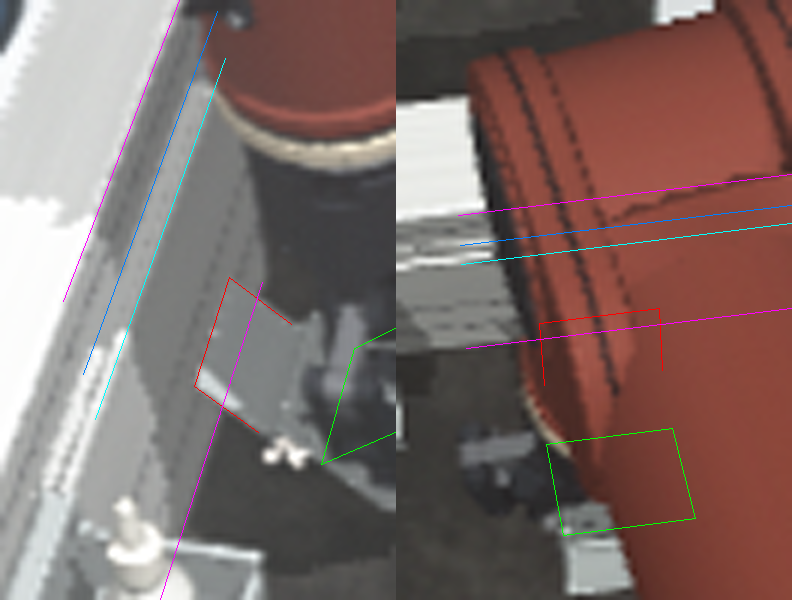

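The scene crop shows the tongue exactly on its predicted outline (red), about 60 px at this zoom short of the slot, and the rail lines fit. The top view is blocked by the wrist. Go in.

```bash
python3 - <<'E'
from hang import *
p,r=cur(); a=seg(p,r,*pose(-12,10,42,3.5),12)
E
```

```text
12 x t [-3.58  0.03 -4.09] w [0.     0.0001 0.0002]
```

Call:
move_arm --steps '[{"tx":-3.6,"ty":0,"tz":-4.1,"wx":0,"wy":0,"wz":0.0002,"claw":1},{"tx":-3.6,"ty":0,"tz":-4.1,"wx":0,"wy":0,"wz":0.0002,"claw":1},{"tx":-3.6,"ty":0,"tz":-4.1,"wx":0,"wy":0,"wz":0.0002,"claw":1},{"tx":-3.6,"ty":0,"tz":-4.1,"wx":0,"wy":0,"wz":0.0002,"claw":1},{"tx":-3.6,"ty":0,"tz":-4.1,"wx":0,"wy":0,"wz":0.0002,"claw":1},{"tx":-3.6,"ty":0,"tz":-4.1,"wx":0,"wy":0,"wz":0.0002,"claw":1},{"tx":-3.6,"ty":0,"tz":-4.1,"wx":0,"wy":0,"wz":0.0002,"claw":1},{"tx":-3.6,"ty":0,"tz":-4.1,"wx":0,"wy":0,"wz":0.0002,"claw":1},{"tx":-3.6,"ty":0,"tz":-4.1,"wx":0,"wy":0,"wz":0.0002,"claw":1}]'

```text
time: 11.2
ee_pos: [651.2, -128.0, 120.5]
tcp_rot: [-0.034, -0.059, 0.998, -0.002]
force: [-0.1, 0.5, -2.9]
finger_gap: 54.9
grasp_force: 64.4
```

```bash
python3 - <<'E'
from hang import *
p,r=cur(); hook(); a=seg(p,r,*pose(-12,10,42,3),4)
a=seg(*a,*pose(-9,13,37,3),3)
a=seg(*a,*pose(-4,13,24,3),4)
a=seg(*a,*pose(-3,12,16,3),3)
E
```

```text
hook [-22.6   3.   -1.3] yaw,roll,tilt [ 0.1  0.  42. ] q [ 0.78  0.69 -1.    1.45  0.58  1.38  1.43] F [-0.1  0.5 -2.9] 54.90065419003309
4 x t [-2.45 -0.   -3.  ] w [0.0001 0.0001 0.0003]
3 x t [-1.59 -0.    0.18] w [ 0.     -0.0291 -0.    ]
4 x t [-2.51 -0.    2.48] w [ 0.     -0.0567 -0.    ]
3 x t [-1.25 -0.    2.35] w [ 0.     -0.0465 -0.    ]
```

Call:
move_arm --steps '[{"tx":-2.5,"ty":0,"tz":-3,"wx":0,"wy":0,"wz":0.0003,"claw":1},{"tx":-2.5,"ty":0,"tz":-3,"wx":0,"wy":0,"wz":0.0003,"claw":1},{"tx":-2.5,"ty":0,"tz":-3,"wx":0,"wy":0,"wz":0.0003,"claw":1},{"tx":-2.5,"ty":0,"tz":-3,"wx":0,"wy":0,"wz":0.0003,"claw":1},{"tx":-1.6,"ty":0,"tz":0.2,"wx":0,"wy":-0.0291,"wz":0,"claw":1},{"tx":-1.6,"ty":0,"tz":0.2,"wx":0,"wy":-0.0291,"wz":0,"claw":1},{"tx":-1.6,"ty":0,"tz":0.2,"wx":0,"wy":-0.0291,"wz":0,"claw":1},{"tx":0,"ty":0,"tz":0,"wx":0,"wy":0,"wz":0,"claw":1},{"tx":0,"ty":0,"tz":0,"wx":0,"wy":0,"wz":0,"claw":1}]'

```text
time: 12.1
ee_pos: [666.2, -126.5, 130.8]
tcp_rot: [0.009, -0.058, 0.998, 0.001]
force: [-0.1, -0.6, -2.5]
finger_gap: 54.8
grasp_force: 64.4
```

```bash
python3 - <<'E'
from hang import *
p,r=cur(); hook()
a=seg(p,r,*pose(-4,13,24,3),5)
a=seg(*a,*pose(-3,12,16,3),3)
a=seg(*a,*pose(-3,8,8,3),3)
E
```

```text
hook [-9.3  2.7 12.8] yaw,roll,tilt [-0.  0. 37.] q [ 0.82  0.66 -1.03  1.49  0.58  1.3   1.43] F [-0.1 -0.6 -2.5] 54.82087537461665
5 x t [-2.07  0.05  1.96] w [ 0.0001 -0.0455 -0.0001]
3 x t [-1.25 -0.    2.35] w [ 0.     -0.0465 -0.    ]
3 x t [-0.47 -0.    3.15] w [ 0.     -0.0465 -0.    ]
```

No contact so far. Swing on down to 24°, then 16°.

Call:
move_arm --steps '[{"tx":-2.1,"ty":0,"tz":2,"wx":0,"wy":-0.0455,"wz":0,"claw":1},{"tx":-2.1,"ty":0,"tz":2,"wx":0,"wy":-0.0455,"wz":0,"claw":1},{"tx":-2.1,"ty":0,"tz":2,"wx":0,"wy":-0.0455,"wz":0,"claw":1},{"tx":-2.1,"ty":0,"tz":2,"wx":0,"wy":-0.0455,"wz":0,"claw":1},{"tx":-2.1,"ty":0,"tz":2,"wx":0,"wy":-0.0455,"wz":0,"claw":1},{"tx":0,"ty":0,"tz":0,"wx":0,"wy":0,"wz":0,"claw":1}]'

```text
time: 12.7
ee_pos: [676.9, -125.3, 121.4]
tcp_rot: [0.122, -0.058, 0.991, 0.007]
force: [-0.6, -0.8, -1.6]
finger_gap: 55.0
grasp_force: 64.4
```

```bash
python3 - <<'E'
from hang import *
p,r=cur(); hook()
a=seg(p,r,*pose(-3,12,16,3),3)
a=seg(*a,*pose(-3,8,8,3),3)
E
```

```text
hook [-4.5  2.6 12.1] yaw,roll,tilt [-0.  0. 24.] q [ 0.98  0.58 -1.1   1.68  0.58  0.98  1.43] F [-0.6 -0.8 -1.6] 54.98124481023707
3 x t [-1.51  0.12  2.13] w [ 0.0001 -0.0466 -0.0003]
3 x t [-0.47 -0.    3.15] w [ 0.     -0.0465 -0.    ]
```

Call:
move_arm --steps '[{"tx":-1.5,"ty":0.1,"tz":2.1,"wx":0,"wy":-0.0466,"wz":0,"claw":1},{"tx":-1.5,"ty":0.1,"tz":2.1,"wx":0,"wy":-0.0466,"wz":0,"claw":1},{"tx":-1.5,"ty":0.1,"tz":2.1,"wx":0,"wy":-0.0466,"wz":0,"claw":1},{"tx":0,"ty":0,"tz":0,"wx":0,"wy":0,"wz":0,"claw":1}]'

```text
time: 13.1
ee_pos: [682.9, -124.2, 116.5]
tcp_rot: [0.191, -0.057, 0.98, 0.012]
force: [-0.9, 0.0, -1.9]
finger_gap: 55.1
grasp_force: 64.4
```

```bash
python3 - <<'E'
from hang import *
p,r=cur(); hook()
a=seg(p,r,*pose(-3,8,8,3),4)
a=seg(*a,*pose(-1.5,3,0,3),4)
E
```

```text
hook [-3.1  3.  11.9] yaw,roll,tilt [-0.   0.  16.1] q [ 1.07  0.54 -1.13  1.79  0.59  0.77  1.42] F [-0.9  0.  -1.9] 55.07945261547864
4 x t [-0.37 -0.02  2.35] w [ 0.0001 -0.0352 -0.0002]
4 x t [-0.39 -0.    2.71] w [ 0.     -0.0349 -0.    ]
```

Call:
move_arm --steps '[{"tx":-0.4,"ty":0,"tz":2.4,"wx":0,"wy":-0.0352,"wz":0,"claw":1},{"tx":-0.4,"ty":0,"tz":2.4,"wx":0,"wy":-0.0352,"wz":0,"claw":1},{"tx":-0.4,"ty":0,"tz":2.4,"wx":0,"wy":-0.0352,"wz":0,"claw":1},{"tx":-0.4,"ty":0,"tz":2.4,"wx":0,"wy":-0.0352,"wz":0,"claw":1},{"tx":0,"ty":0,"tz":0,"wx":0,"wy":0,"wz":0,"claw":1}]'

```text
time: 13.6
ee_pos: [688.8, -123.4, 108.5]
tcp_rot: [0.259, -0.056, 0.964, 0.016]
force: [0.1, -0.6, -1.9]
finger_gap: 55.0
grasp_force: 64.4
```

```bash
python3 - <<'E'
from hang import *
p,r=cur(); hook()
a=seg(p,r,*pose(-1.5,3,0,3),5)
E
```

```text
hook [-2.4  3.1  7.9] yaw,roll,tilt [-0.  0.  8.] q [ 1.14  0.51 -1.14  1.91  0.62  0.55  1.4 ] F [ 0.1 -0.6 -1.9] 55.040363437822975
5 x t [-0.23 -0.03  2.09] w [ 0.0001 -0.028  -0.0002]
```

Call:
move_arm --steps '[{"tx":-0.2,"ty":0,"tz":2.1,"wx":0,"wy":-0.028,"wz":0,"claw":1},{"tx":-0.2,"ty":0,"tz":2.1,"wx":0,"wy":-0.028,"wz":0,"claw":1},{"tx":-0.2,"ty":0,"tz":2.1,"wx":0,"wy":-0.028,"wz":0,"claw":1},{"tx":-0.2,"ty":0,"tz":2.1,"wx":0,"wy":-0.028,"wz":0,"claw":1},{"tx":-0.2,"ty":0,"tz":2.1,"wx":0,"wy":-0.028,"wz":0,"claw":1},{"tx":0,"ty":0,"tz":0,"wx":0,"wy":0,"wz":0,"claw":1}]'

```text
time: 14.2
ee_pos: [695.5, -122.7, 100.3]
tcp_rot: [0.326, -0.055, 0.944, 0.019]
force: [-0.7, -0.7, -2.3]
finger_gap: 55.0
grasp_force: 64.4
```

```bash
python3 - <<'E'
from ov import *
p,r=cur(); hook(); seg(p,r,*pose(-1,1,0,3),2); overlay("lvl")
E
```

```text
hook [-1.4  3.1  2.9] yaw,roll,tilt [-0.  0.  0.] q [ 1.15  0.48 -1.09  2.01  0.69  0.31  1.34] F [-0.7 -0.7 -2.3] 55.02857843369254
2 x t [ 0.44 -0.05  0.87] w [-0.0001 -0.0001 -0.0004]
```

View pics/lvl.png

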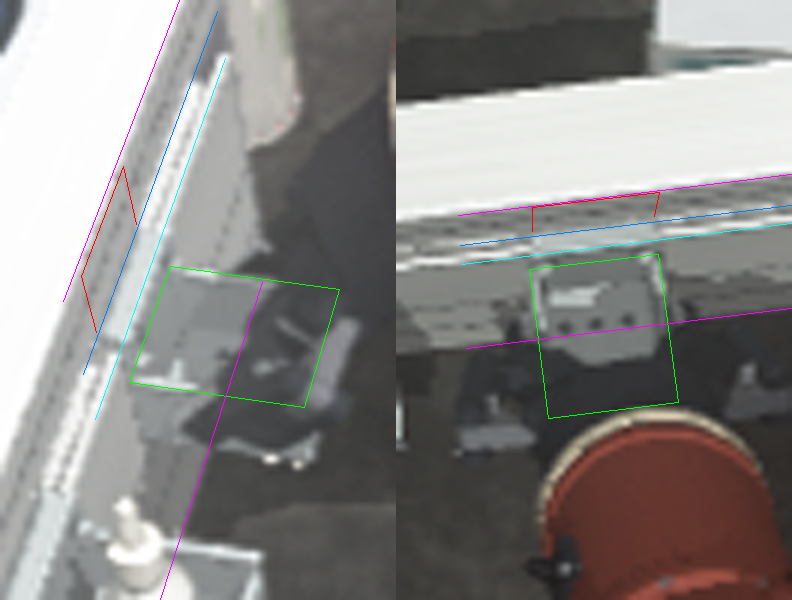

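The tongue shows inside the slot, between the blue and cyan lines, in both views and the holder is level. Let go.

Call:
move_arm --steps '[{"tx":0,"ty":0,"tz":0,"wx":0,"wy":0,"wz":0,"claw":-1},{"tx":0,"ty":0,"tz":0,"wx":0,"wy":0,"wz":0,"claw":-1},{"tx":0,"ty":0,"tz":0,"wx":0,"wy":0,"wz":0,"claw":-1},{"tx":0,"ty":0,"tz":0,"wx":0,"wy":0,"wz":0,"claw":-1},{"tx":0,"ty":0,"tz":0,"wx":0,"wy":0,"wz":0,"claw":-1},{"tx":0,"ty":0,"tz":0,"wx":0,"wy":0,"wz":0,"claw":-1},{"tx":0,"ty":0,"tz":-10,"wx":0,"wy":0,"wz":0,"claw":-1},{"tx":0,"ty":0,"tz":-15,"wx":0,"wy":0,"wz":0,"claw":-1},{"tx":0,"ty":0,"tz":-20,"wx":0,"wy":0,"wz":0,"claw":-1},{"tx":0,"ty":0,"tz":-20,"wx":0,"wy":0,"wz":0,"claw":-1},{"tx":0,"ty":0,"tz":-20,"wx":0,"wy":0,"wz":0,"claw":-1},{"tx":0,"ty":0,"tz":-20,"wx":0,"wy":0,"wz":0,"claw":-1},{"tx":0,"ty":0,"tz":0,"wx":0,"wy":0,"wz":0,"claw":-1}]'

```text
time: 15.6
ee_pos: [635.2, -130.5, 178.5]
tcp_rot: [0.326, -0.055, 0.944, 0.018]
force: [-1.0, -0.4, -1.0]
finger_gap: 85.6
grasp_force: 0.0
```

```bash
cat > chk.py <<'E'
from ov import *
import ov,sys
# overlay of the holder at its home pose, lateral offset y0
def home(y0): 
    m=RF+RR.apply([-33,y0,-29]); ov.Rrel=RR; ov.mrel=m; ov.cur=lambda:(np.zeros(3),R.identity())
if __name__=="__main__":
    hook(); home(3.1); overlay(sys.argv[1])
E
python3 chk.py home
```

```text
hook [-62.3   2.3  81.1] yaw,roll,tilt [-0.1 -0.1 -0. ] q [ 1.5   0.2  -1.3   2.06 -0.09  0.4   2.02] F [-1.  -0.4 -1. ] 85.55397496590814
```

View pics/home.png

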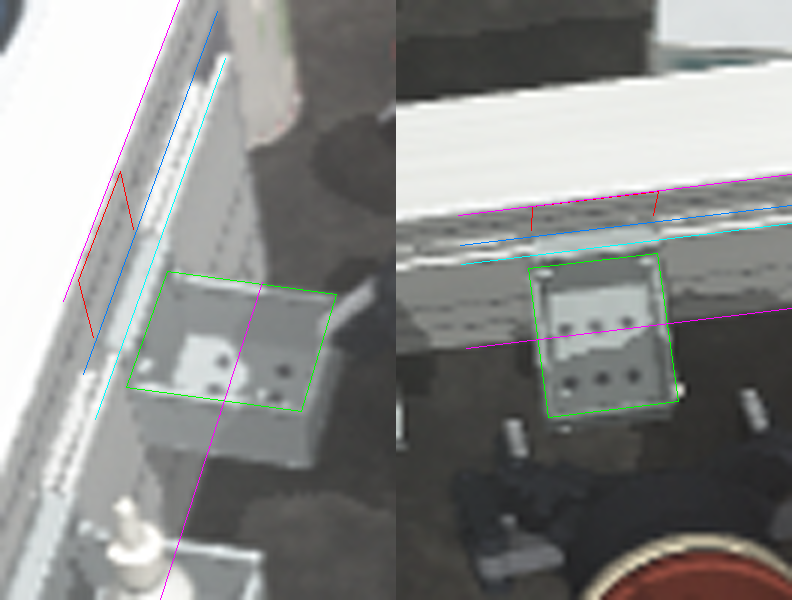

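The holder hangs level in the free stretch, with its rim (scene crop ~(137,365)–(300,412)) within about 1 mm of the predicted home outline. To be sure it is fully seated, I'll touch its floor gently with shut fingers: home is floor z = 88.

```bash
python3 - <<'E'
from hang import *
p,r=cur(); Rt=ori(YR,20); c=RF+RR.apply([-33,3,-29])
a=seg(p,r,c+[-10,0,0]+[0,0,175-c[2]],Rt,8); b=seg(*a,np.array([c[0]-3,c[1],95]),Rt,8)
print(c)
E
```

```text
8 x t [-4.19  0.31  2.71] w [-0.0003  0.0393 -0.    ]
8 x t [ 2.6  -0.1   9.69] w [0. 0. 0.]
[ 684.0937424  -124.10178985  111.        ]
```

Call:
move_arm --steps '[{"tx":-4.2,"ty":0.3,"tz":2.7,"wx":0,"wy":0.0393,"wz":0,"claw":1},{"tx":-4.2,"ty":0.3,"tz":2.7,"wx":0,"wy":0.0393,"wz":0,"claw":1},{"tx":-4.2,"ty":0.3,"tz":2.7,"wx":0,"wy":0.0393,"wz":0,"claw":1},{"tx":-4.2,"ty":0.3,"tz":2.7,"wx":0,"wy":0.0393,"wz":0,"claw":1},{"tx":-4.2,"ty":0.3,"tz":2.7,"wx":0,"wy":0.0393,"wz":0,"claw":1},{"tx":-4.2,"ty":0.3,"tz":2.7,"wx":0,"wy":0.0393,"wz":0,"claw":1},{"tx":-4.2,"ty":0.3,"tz":2.7,"wx":0,"wy":0.0393,"wz":0,"claw":1},{"tx":-4.2,"ty":0.3,"tz":2.7,"wx":0,"wy":0.0393,"wz":0,"claw":1},{"tx":0,"ty":0,"tz":0,"wx":0,"wy":0,"wz":0,"claw":1},{"tx":0,"ty":0,"tz":0,"wx":0,"wy":0,"wz":0,"claw":1}]'

```text
time: 16.7
ee_pos: [674.5, -122.8, 173.8]
tcp_rot: [0.174, -0.058, 0.983, 0.011]
force: [0.3, 0.6, -0.1]
finger_gap: -0.1
grasp_force: 0.0
```

```bash
python3 - <<'E'
from hang import *
p,r=cur(); hook(); print(p); Rt=ori(YR,20); c=RF+RR.apply([-33,3,-29])
b=seg(p,r,np.array([c[0]-2,c[1],96]),Rt,8)
E
```

```text
hook [-10.1   5.4  68. ] yaw,roll,tilt [-0.   0.  18.1] q [ 0.95  0.37 -0.95  1.73  0.3   0.86  1.61] F [ 0.3  0.6 -0.1] -0.06535330969228313
[ 674.46917672 -122.78459771  173.75922931]
8 x t [ 2.46 -0.28  9.45] w [0.0001 0.0001 0.    ]
```

Call:
move_arm --steps '[{"tx":2.5,"ty":-0.3,"tz":9.4,"wx":0,"wy":0,"wz":0,"claw":1},{"tx":2.5,"ty":-0.3,"tz":9.4,"wx":0,"wy":0,"wz":0,"claw":1},{"tx":2.5,"ty":-0.3,"tz":9.4,"wx":0,"wy":0,"wz":0,"claw":1},{"tx":2.5,"ty":-0.3,"tz":9.4,"wx":0,"wy":0,"wz":0,"claw":1},{"tx":2.5,"ty":-0.3,"tz":9.4,"wx":0,"wy":0,"wz":0,"claw":1},{"tx":2.5,"ty":-0.3,"tz":9.4,"wx":0,"wy":0,"wz":0,"claw":1},{"tx":2.5,"ty":-0.3,"tz":9.4,"wx":0,"wy":0,"wz":0,"claw":1},{"tx":2.5,"ty":-0.3,"tz":9.4,"wx":0,"wy":0,"wz":0,"claw":1},{"tx":0,"ty":0,"tz":0,"wx":0,"wy":0,"wz":0,"claw":1}]'

```text
time: 17.6
ee_pos: [680.7, -124.4, 96.0]
tcp_rot: [0.173, -0.057, 0.983, 0.011]
force: [0.2, -0.6, 1.3]
finger_gap: 0.1
grasp_force: 0.0
```

Call:
move_arm --steps '[{"tx":0.3,"ty":0,"tz":0.9,"wx":0,"wy":0,"wz":0,"claw":1},{"tx":0.3,"ty":0,"tz":0.9,"wx":0,"wy":0,"wz":0,"claw":1},{"tx":0,"ty":0,"tz":0,"wx":0,"wy":0,"wz":0,"claw":1}]'

```text
time: 17.9
ee_pos: [681.8, -124.6, 96.3]
tcp_rot: [0.174, -0.057, 0.983, 0.01]
force: [0.5, 0.1, -0.0]
finger_gap: -0.0
grasp_force: 0.0
```

Call:
move_arm --steps '[{"tx":0.3,"ty":0,"tz":0.9,"wx":0,"wy":0,"wz":0,"claw":1},{"tx":0,"ty":0,"tz":0,"wx":0,"wy":0,"wz":0,"claw":1}]'

```text
time: 18.1
ee_pos: [681.6, -124.6, 95.0]
tcp_rot: [0.174, -0.057, 0.983, 0.01]
force: [0.0, 0.4, -0.4]
finger_gap: 0.1
grasp_force: 0.0
```

Call:
move_arm --steps '[{"tx":0.3,"ty":0,"tz":0.9,"wx":0,"wy":0,"wz":0,"claw":1},{"tx":0,"ty":0,"tz":0,"wx":0,"wy":0,"wz":0,"claw":1}]'

```text
time: 18.3
ee_pos: [681.5, -124.6, 93.9]
tcp_rot: [0.174, -0.057, 0.983, 0.01]
force: [-0.4, 0.3, -0.4]
finger_gap: 0.1
grasp_force: 0.0
```

Call:
move_arm --steps '[{"tx":0.3,"ty":0,"tz":0.9,"wx":0,"wy":0,"wz":0,"claw":1},{"tx":0,"ty":0,"tz":0,"wx":0,"wy":0,"wz":0,"claw":1}]'

```text
time: 18.5
ee_pos: [681.5, -124.5, 92.9]
tcp_rot: [0.174, -0.057, 0.983, 0.011]
force: [-0.3, -0.7, -0.2]
finger_gap: -0.2
grasp_force: 0.0
```

Call:
move_arm --steps '[{"tx":0.3,"ty":0,"tz":0.9,"wx":0,"wy":0,"wz":0,"claw":1},{"tx":0,"ty":0,"tz":0,"wx":0,"wy":0,"wz":0,"claw":1}]'

```text
time: 18.7
ee_pos: [681.6, -124.5, 91.9]
tcp_rot: [0.174, -0.057, 0.983, 0.011]
force: [0.2, -0.3, 0.5]
finger_gap: 0.2
grasp_force: 0.0
```

Call:
move_arm --steps '[{"tx":0.3,"ty":0,"tz":0.9,"wx":0,"wy":0,"wz":0,"claw":1},{"tx":0,"ty":0,"tz":0,"wx":0,"wy":0,"wz":0,"claw":1}]'

```text
time: 18.9
ee_pos: [681.6, -124.5, 91.0]
tcp_rot: [0.174, -0.057, 0.983, 0.011]
force: [-0.5, -1.0, -0.4]
finger_gap: 0.1
grasp_force: 0.0
```

Call:
move_arm --steps '[{"tx":0.3,"ty":0,"tz":0.9,"wx":0,"wy":0,"wz":0,"claw":1},{"tx":0,"ty":0,"tz":0,"wx":0,"wy":0,"wz":0,"claw":1}]'

```text
time: 19.1
ee_pos: [681.6, -124.5, 90.1]
tcp_rot: [0.174, -0.057, 0.983, 0.011]
force: [-0.5, -0.3, 0.2]
finger_gap: -0.4
grasp_force: 0.0
```

Call:
move_arm --steps '[{"tx":0.3,"ty":0,"tz":0.9,"wx":0,"wy":0,"wz":0,"claw":1},{"tx":0,"ty":0,"tz":0,"wx":0,"wy":0,"wz":0,"claw":1}]'

```text
time: 19.3
ee_pos: [681.8, -124.5, 89.2]
tcp_rot: [0.174, -0.057, 0.983, 0.011]
force: [-0.7, -0.1, -0.7]
finger_gap: 0.0
grasp_force: 0.0
```

Call:
move_arm --steps '[{"tx":0.3,"ty":0,"tz":0.9,"wx":0,"wy":0,"wz":0,"claw":1},{"tx":0,"ty":0,"tz":0,"wx":0,"wy":0,"wz":0,"claw":1}]'

```text
time: 19.5
ee_pos: [681.9, -124.6, 88.8]
tcp_rot: [0.174, -0.057, 0.983, 0.01]
force: [-3.8, 0.2, 5.4]
finger_gap: -0.1
grasp_force: 2.9
```

Contact came at TCP z ≈ 89 with 5 N, so the floor is at its home height and the holder is seated. Back out and go to the bottle.

```bash
cat > bt.py <<'E'
from hang import *
B=np.array([527.3,-215.6,54.3]); RB=ori(YR,15); c=RF+RR.apply([-35,3,-29])
E
python3 - <<'E'
from bt import *
p,r=cur(); a=seg(p,r,p+RR.apply([-30,0,95]),r,6); a=seg(*a,tcp(B,RB)+[0,0,115],RB,14); a=seg(*a,tcp(B,RB),RB,10); print(tcp(B,RB))
E
```

```text
6 x t [ -0.74   0.   -16.59] w [0. 0. 0.]
14 x t [ 9.51 -5.17 -0.57] w [ 0.      0.0063 -0.    ]
10 x t [ 2.98  0.   11.11] w [0. 0. 0.]
[ 532.18394198 -215.02595704   35.9474093 ]
```

Call:
move_arm --steps '[{"tx":-0.7,"ty":0,"tz":-16.6,"wx":0,"wy":0,"wz":0,"claw":1},{"tx":-0.7,"ty":0,"tz":-16.6,"wx":0,"wy":0,"wz":0,"claw":1},{"tx":-0.7,"ty":0,"tz":-16.6,"wx":0,"wy":0,"wz":0,"claw":1},{"tx":-0.7,"ty":0,"tz":-16.6,"wx":0,"wy":0,"wz":0,"claw":1},{"tx":-0.7,"ty":0,"tz":-16.6,"wx":0,"wy":0,"wz":0,"claw":1},{"tx":-0.7,"ty":0,"tz":-16.6,"wx":0,"wy":0,"wz":0,"claw":1},{"tx":9.5,"ty":-5.2,"tz":-0.6,"wx":0,"wy":0.0063,"wz":0,"claw":-1},{"tx":9.5,"ty":-5.2,"tz":-0.6,"wx":0,"wy":0.0063,"wz":0,"claw":-1},{"tx":9.5,"ty":-5.2,"tz":-0.6,"wx":0,"wy":0.0063,"wz":0,"claw":-1},{"tx":9.5,"ty":-5.2,"tz":-0.6,"wx":0,"wy":0.0063,"wz":0,"claw":-1},{"tx":9.5,"ty":-5.2,"tz":-0.6,"wx":0,"wy":0.0063,"wz":0,"claw":-1},{"tx":9.5,"ty":-5.2,"tz":-0.6,"wx":0,"wy":0.0063,"wz":0,"claw":-1},{"tx":9.5,"ty":-5.2,"tz":-0.6,"wx":0,"wy":0.0063,"wz":0,"claw":-1},{"tx":9.5,"ty":-5.2,"tz":-0.6,"wx":0,"wy":0.0063,"wz":0,"claw":-1},{"tx":9.5,"ty":-5.2,"tz":-0.6,"wx":0,"wy":0.0063,"wz":0,"claw":-1},{"tx":9.5,"ty":-5.2,"tz":-0.6,"wx":0,"wy":0.0063,"wz":0,"claw":-1},{"tx":9.5,"ty":-5.2,"tz":-0.6,"wx":0,"wy":0.0063,"wz":0,"claw":-1},{"tx":9.5,"ty":-5.2,"tz":-0.6,"wx":0,"wy":0.0063,"wz":0,"claw":-1},{"tx":9.5,"ty":-5.2,"tz":-0.6,"wx":0,"wy":0.0063,"wz":0,"claw":-1},{"tx":9.5,"ty":-5.2,"tz":-0.6,"wx":0,"wy":0.0063,"wz":0,"claw":-1}]'

```text
time: 21.5
ee_pos: [531.2, -216.0, 150.6]
tcp_rot: [0.13, -0.058, 0.99, 0.008]
force: [0.5, 0.2, -0.5]
finger_gap: 85.7
grasp_force: 0.0
```

```bash
python3 - <<'E'
from bt import *
p,r=cur(); print(p,r.as_matrix().round(3).tolist(),bot.get_obs()["joint_pos"].round(2)); a=seg(p,r,tcp(B,RB),RB,12)
# bottle: track amber blob in scene against the first picture
im,K,rr,t=cam("scene"); I0=np.load("scene0.npz")["im"]
for I in(I0,im):
    b,g,R_=[I[...,i].astype(int) for i in range(3)]; m=((R_-b>50)&(R_<170)).astype(np.uint8); m[:150]=0;m[225:]=0;m[:,:280]=0;m[:,320:]=0
    ys,xs=np.nonzero(m); print(len(xs),xs.mean(),ys.mean())
E
```

```text
[ 531.17248294 -215.99171676  150.64497221] [[-0.959, -0.117, 0.256], [-0.112, 0.993, 0.031], [-0.258, 0.001, -0.966]] [ 1.33  0.21 -1.02  1.91  0.09  0.88  1.98]
12 x t [2.38 0.07 9.26] w [ 0.0001 -0.     -0.    ]
93 299.8817204301075 205.6021505376344
56 299.375 202.96428571428572
```

Call:
move_arm --steps '[{"tx":2.4,"ty":0.1,"tz":9.3,"wx":0,"wy":0,"wz":0,"claw":-1},{"tx":2.4,"ty":0.1,"tz":9.3,"wx":0,"wy":0,"wz":0,"claw":-1},{"tx":2.4,"ty":0.1,"tz":9.3,"wx":0,"wy":0,"wz":0,"claw":-1},{"tx":2.4,"ty":0.1,"tz":9.3,"wx":0,"wy":0,"wz":0,"claw":-1},{"tx":2.4,"ty":0.1,"tz":9.3,"wx":0,"wy":0,"wz":0,"claw":-1},{"tx":2.4,"ty":0.1,"tz":9.3,"wx":0,"wy":0,"wz":0,"claw":-1},{"tx":2.4,"ty":0.1,"tz":9.3,"wx":0,"wy":0,"wz":0,"claw":-1},{"tx":2.4,"ty":0.1,"tz":9.3,"wx":0,"wy":0,"wz":0,"claw":-1},{"tx":2.4,"ty":0.1,"tz":9.3,"wx":0,"wy":0,"wz":0,"claw":-1},{"tx":2.4,"ty":0.1,"tz":9.3,"wx":0,"wy":0,"wz":0,"claw":-1},{"tx":2.4,"ty":0.1,"tz":9.3,"wx":0,"wy":0,"wz":0,"claw":-1},{"tx":2.4,"ty":0.1,"tz":9.3,"wx":0,"wy":0,"wz":0,"claw":-1},{"tx":0,"ty":0,"tz":0,"wx":0,"wy":0,"wz":0,"claw":-1}]'

```text
time: 22.85
ee_pos: [532.0, -213.6, 34.1]
tcp_rot: [0.129, -0.058, 0.99, 0.009]
force: [0.1, 0.4, -0.3]
finger_gap: 84.9
grasp_force: 0.0
```

Call:
move_arm --steps '[{"tx":0,"ty":0,"tz":0,"wx":0,"wy":0,"wz":0,"claw":1},{"tx":0,"ty":0,"tz":0,"wx":0,"wy":0,"wz":0,"claw":1},{"tx":0,"ty":0,"tz":0,"wx":0,"wy":0,"wz":0,"claw":1},{"tx":0,"ty":0,"tz":0,"wx":0,"wy":0,"wz":0,"claw":1},{"tx":0,"ty":0,"tz":0,"wx":0,"wy":0,"wz":0,"claw":1},{"tx":0,"ty":0,"tz":0,"wx":0,"wy":0,"wz":0,"claw":1},{"tx":0,"ty":0,"tz":0,"wx":0,"wy":0,"wz":0,"claw":1},{"tx":0,"ty":0,"tz":0,"wx":0,"wy":0,"wz":0,"claw":1}]' --squeeze 25

```text
time: 23.65
ee_pos: [533.3, -214.3, 36.0]
tcp_rot: [0.131, -0.058, 0.99, 0.008]
force: [-0.3, -0.7, 5.7]
finger_gap: 31.2
grasp_force: 24.8
```

```bash
python3 - <<'E'
from bt import *
p,r=cur(); print(repr(p),repr(r.as_matrix().round(4)),bot.get_obs()["joint_pos"].round(2))
# carry: target TCP over the holder; bottle axis rel TCP ~ B-p
T=c+np.array([0,0,-23]); off=p-np.array([527.3,-215.6,0]); print("set-down TCP",T+off)
a=seg(p,r,p+[0,0,130],r,8); a=seg(*a,T+off+RR.apply([-5,0,0])+[0,0,55],RB,14); a=seg(*a,T+off+[0,0,4],RB,10)
E
```

```text
array([ 533.30529932, -214.30752475,   36.02514692]) array([[-9.591e-01, -1.165e-01,  2.579e-01],
       [-1.124e-01,  9.932e-01,  3.040e-02],
       [-2.597e-01,  1.000e-04, -9.657e-01]]) [ 1.18  0.38 -0.9   2.02  0.29  0.66  1.82]
set-down TCP [ 688.11271511 -123.04278109  124.02514692]
8 x t [ -4.22   0.   -15.69] w [0. 0. 0.]
14 x t [-11.24   5.19   2.06] w [ 0.      0.0001 -0.    ]
10 x t [0.84 0.   5.06] w [0. 0. 0.]
```

Call:
move_arm --steps '[{"tx":-4.2,"ty":0,"tz":-15.7,"wx":0,"wy":0,"wz":0,"claw":1},{"tx":-4.2,"ty":0,"tz":-15.7,"wx":0,"wy":0,"wz":0,"claw":1},{"tx":-4.2,"ty":0,"tz":-15.7,"wx":0,"wy":0,"wz":0,"claw":1},{"tx":-4.2,"ty":0,"tz":-15.7,"wx":0,"wy":0,"wz":0,"claw":1},{"tx":-4.2,"ty":0,"tz":-15.7,"wx":0,"wy":0,"wz":0,"claw":1},{"tx":-4.2,"ty":0,"tz":-15.7,"wx":0,"wy":0,"wz":0,"claw":1},{"tx":-4.2,"ty":0,"tz":-15.7,"wx":0,"wy":0,"wz":0,"claw":1},{"tx":-4.2,"ty":0,"tz":-15.7,"wx":0,"wy":0,"wz":0,"claw":1},{"tx":0,"ty":0,"tz":0,"wx":0,"wy":0,"wz":0,"claw":1}]'

```text
time: 24.55
ee_pos: [533.5, -214.5, 167.1]
tcp_rot: [0.131, -0.058, 0.99, 0.007]
force: [0.4, -0.2, -1.2]
finger_gap: 31.3
grasp_force: 25.0
```

Call:
move_arm --steps '[{"tx":-11.2,"ty":5.2,"tz":2.1,"wx":0,"wy":0,"wz":0,"claw":1},{"tx":-11.2,"ty":5.2,"tz":2.1,"wx":0,"wy":0,"wz":0,"claw":1},{"tx":-11.2,"ty":5.2,"tz":2.1,"wx":0,"wy":0,"wz":0,"claw":1},{"tx":-11.2,"ty":5.2,"tz":2.1,"wx":0,"wy":0,"wz":0,"claw":1},{"tx":-11.2,"ty":5.2,"tz":2.1,"wx":0,"wy":0,"wz":0,"claw":1},{"tx":-11.2,"ty":5.2,"tz":2.1,"wx":0,"wy":0,"wz":0,"claw":1},{"tx":-11.2,"ty":5.2,"tz":2.1,"wx":0,"wy":0,"wz":0,"claw":1},{"tx":-11.2,"ty":5.2,"tz":2.1,"wx":0,"wy":0,"wz":0,"claw":1},{"tx":-11.2,"ty":5.2,"tz":2.1,"wx":0,"wy":0,"wz":0,"claw":1},{"tx":-11.2,"ty":5.2,"tz":2.1,"wx":0,"wy":0,"wz":0,"claw":1},{"tx":-11.2,"ty":5.2,"tz":2.1,"wx":0,"wy":0,"wz":0,"claw":1},{"tx":-11.2,"ty":5.2,"tz":2.1,"wx":0,"wy":0,"wz":0,"claw":1},{"tx":-11.2,"ty":5.2,"tz":2.1,"wx":0,"wy":0,"wz":0,"claw":1},{"tx":-11.2,"ty":5.2,"tz":2.1,"wx":0,"wy":0,"wz":0,"claw":1},{"tx":0,"ty":0,"tz":0,"wx":0,"wy":0,"wz":0,"claw":1},{"tx":0,"ty":0,"tz":0,"wx":0,"wy":0,"wz":0,"claw":1}]'

```text
time: 26.15
ee_pos: [681.6, -123.1, 176.6]
tcp_rot: [0.129, -0.058, 0.99, 0.008]
force: [-0.6, 0.1, -0.8]
finger_gap: 31.1
grasp_force: 25.0
```

```bash
python3 - <<'E'
from bt import *
p,r=cur(); o=bot.get_obs(); print(p,r.as_matrix().round(3).tolist(),o["joint_pos"].round(2),o["finger_gap"],o["force"])
T=np.array([688.1,-123.4,124.0]); R0=R.from_matrix([[-.9591,-.1165,.2579],[-.1124,.9932,.0304],[-.2597,.0001,-.9657]])
a=seg(p,r,T+[0,0,6],R0,10)
# amber blob in scene vs prediction of bottle axis at body (h=45)
im,K,rr,t=cam("scene"); I=im; m=(I[...,2].astype(int)-I[...,0]>40)&(I[...,2]<170)
bp=p-np.array([533.3,-214.3,36.0])+[527.3,-215.0,0]
for h in(0,62,100): print(h,proj(bp+[0,0,h],K,rr,t)[0].round(1))
u,v=proj(bp+[0,0,40],K,rr,t)[0].astype(int); x0,y0=u-45,v-34
J=cv2.resize(im[y0:y0+75,x0:x0+100],None,fx=8,fy=8,interpolation=cv2.INTER_CUBIC); print(x0,y0)
for h in(0,62,100):
    q=((proj(bp+[0,0,h],K,rr,t)[0]-[x0,y0]+.5)*8).astype(int); cv2.circle(J,tuple(map(int,q)),4,(0,255,0),1)
cv2.imwrite("pics/carry.png",J)
E
```

```text
[ 681.5965135  -123.12940055  176.55116837] [[-0.96, -0.117, 0.255], [-0.113, 0.993, 0.031], [-0.257, 0.001, -0.966]] [ 0.88  0.44 -0.93  1.63  0.36  1.    1.57] 31.061929709678004 [-0.59723503  0.05618217 -0.84208962]
10 x t [ 0.58 -0.11  4.66] w [ 0.0001 -0.0003  0.    ]
0 [224.9 193.6]
62 [221.6 174.8]
100 [219.4 162.2]
177 147
```

Call:
move_arm --steps '[{"tx":0.6,"ty":-0.1,"tz":4.7,"wx":0,"wy":0,"wz":0,"claw":1},{"tx":0.6,"ty":-0.1,"tz":4.7,"wx":0,"wy":0,"wz":0,"claw":1},{"tx":0.6,"ty":-0.1,"tz":4.7,"wx":0,"wy":0,"wz":0,"claw":1},{"tx":0.6,"ty":-0.1,"tz":4.7,"wx":0,"wy":0,"wz":0,"claw":1},{"tx":0.6,"ty":-0.1,"tz":4.7,"wx":0,"wy":0,"wz":0,"claw":1},{"tx":0.6,"ty":-0.1,"tz":4.7,"wx":0,"wy":0,"wz":0,"claw":1},{"tx":0.6,"ty":-0.1,"tz":4.7,"wx":0,"wy":0,"wz":0,"claw":1},{"tx":0.6,"ty":-0.1,"tz":4.7,"wx":0,"wy":0,"wz":0,"claw":1},{"tx":0.6,"ty":-0.1,"tz":4.7,"wx":0,"wy":0,"wz":0,"claw":1},{"tx":0,"ty":0,"tz":0,"wx":0,"wy":0,"wz":0,"claw":1}]'

```text
time: 27.2
ee_pos: [687.7, -123.5, 134.7]
tcp_rot: [0.13, -0.058, 0.99, 0.008]
force: [-0.2, 0.3, -0.6]
finger_gap: 30.9
grasp_force: 25.0
```

Call:
move_arm --steps '[{"tx":0.8,"ty":0,"tz":2.9,"wx":0,"wy":0,"wz":0,"claw":1},{"tx":0.5,"ty":0,"tz":2,"wx":0,"wy":0,"wz":0,"claw":1},{"tx":0,"ty":0,"tz":0,"wx":0,"wy":0,"wz":0,"claw":1}]'

```text
time: 27.5
ee_pos: [687.9, -123.5, 130.2]
tcp_rot: [0.13, -0.058, 0.99, 0.008]
force: [-0.3, -1.0, -0.9]
finger_gap: 31.1
grasp_force: 25.0
```

Call:
move_arm --steps '[{"tx":0.5,"ty":0,"tz":1.9,"wx":0,"wy":0,"wz":0,"claw":1},{"tx":0.5,"ty":0,"tz":1.9,"wx":0,"wy":0,"wz":0,"claw":1},{"tx":0,"ty":0,"tz":0,"wx":0,"wy":0,"wz":0,"claw":1}]'

```text
time: 27.8
ee_pos: [687.9, -123.5, 126.2]
tcp_rot: [0.13, -0.058, 0.99, 0.008]
force: [0.1, -0.1, -0.7]
finger_gap: 31.1
grasp_force: 25.0
```

Call:
move_arm --steps '[{"tx":0.2,"ty":0,"tz":0.8,"wx":0,"wy":0,"wz":0,"claw":1},{"tx":0,"ty":0,"tz":0,"wx":0,"wy":0,"wz":0,"claw":1}]'

```text
time: 28.0
ee_pos: [688.1, -123.5, 125.7]
tcp_rot: [0.13, -0.058, 0.99, 0.008]
force: [0.3, -0.1, -0.5]
finger_gap: 31.2
grasp_force: 25.0
```

Call:
move_arm --steps '[{"tx":0.2,"ty":0,"tz":0.8,"wx":0,"wy":0,"wz":0,"claw":1},{"tx":0,"ty":0,"tz":0,"wx":0,"wy":0,"wz":0,"claw":1}]'

```text
time: 28.2
ee_pos: [688.1, -123.5, 124.8]
tcp_rot: [0.13, -0.058, 0.99, 0.008]
force: [0.2, -0.1, -0.9]
finger_gap: 31.4
grasp_force: 25.0
```

Call:
move_arm --steps '[{"tx":0.2,"ty":0,"tz":0.6,"wx":0,"wy":0,"wz":0,"claw":1},{"tx":0,"ty":0,"tz":0,"wx":0,"wy":0,"wz":0,"claw":1}]'

```text
time: 28.4
ee_pos: [688.0, -123.5, 124.2]
tcp_rot: [0.13, -0.058, 0.99, 0.008]
force: [-0.6, -0.4, -1.2]
finger_gap: 31.0
grasp_force: 25.0
```

Call:
move_arm --steps '[{"tx":0.2,"ty":0,"tz":0.6,"wx":0,"wy":0,"wz":0,"claw":1},{"tx":0,"ty":0,"tz":0,"wx":0,"wy":0,"wz":0,"claw":1}]'

```text
time: 28.6
ee_pos: [688.0, -123.5, 123.6]
tcp_rot: [0.13, -0.058, 0.99, 0.008]
force: [0.1, -0.1, -1.3]
finger_gap: 31.0
grasp_force: 25.0
```

Call:
move_arm --steps '[{"tx":0.2,"ty":0,"tz":0.6,"wx":0,"wy":0,"wz":0,"claw":1},{"tx":0,"ty":0,"tz":0,"wx":0,"wy":0,"wz":0,"claw":1}]'

```text
time: 28.8
ee_pos: [687.9, -123.5, 122.9]
tcp_rot: [0.13, -0.058, 0.99, 0.008]
force: [-0.3, -0.2, -0.8]
finger_gap: 31.4
grasp_force: 25.0
```

Call:
move_arm --steps '[{"tx":0.2,"ty":0,"tz":0.6,"wx":0,"wy":0,"wz":0,"claw":1},{"tx":0,"ty":0,"tz":0,"wx":0,"wy":0,"wz":0,"claw":1}]'

```text
time: 29.0
ee_pos: [688.1, -123.5, 122.5]
tcp_rot: [0.13, -0.058, 0.99, 0.008]
force: [0.0, 0.3, 0.1]
finger_gap: 30.8
grasp_force: 25.1
```

Call:
move_arm --steps '[{"tx":0.2,"ty":0,"tz":0.6,"wx":0,"wy":0,"wz":0,"claw":1},{"tx":0,"ty":0,"tz":0,"wx":0,"wy":0,"wz":0,"claw":1}]'

```text
time: 29.2
ee_pos: [688.4, -123.5, 122.4]
tcp_rot: [0.131, -0.058, 0.99, 0.008]
force: [-0.9, -0.2, 4.1]
finger_gap: 31.2
grasp_force: 25.5
```

The bottle touches the holder floor (4 N). Open partly and let it settle, then back out along the tool.

Call:
move_arm --steps '[{"tx":0,"ty":0,"tz":0,"wx":0,"wy":0,"wz":0,"claw":0.1},{"tx":0,"ty":0,"tz":0,"wx":0,"wy":0,"wz":0,"claw":-0.2},{"tx":0,"ty":0,"tz":0,"wx":0,"wy":0,"wz":0,"claw":-0.2},{"tx":0,"ty":0,"tz":0,"wx":0,"wy":0,"wz":0,"claw":-0.2},{"tx":0,"ty":0,"tz":0,"wx":0,"wy":0,"wz":0,"claw":-0.2}]'

```text
time: 29.7
ee_pos: [687.8, -123.5, 121.6]
tcp_rot: [0.13, -0.058, 0.99, 0.008]
force: [-0.2, -0.4, 0.1]
finger_gap: 51.5
grasp_force: 0.0
```

```bash
python3 - <<'E'
from bt import *
p,r=cur(); a=seg(p,r,p+[0,0,90],r,9); seg(*a,p+[-120,0,150],r,6)
E
```

```text
9 x t [-2.59  0.01 -9.66] w [0. 0. 0.]
6 x t [ 16.6    2.34 -14.8 ] w [0. 0. 0.]
```

Call:
move_arm --steps '[{"tx":-2.6,"ty":0,"tz":-9.7,"wx":0,"wy":0,"wz":0,"claw":-0.2},{"tx":-2.6,"ty":0,"tz":-9.7,"wx":0,"wy":0,"wz":0,"claw":-0.2},{"tx":-2.6,"ty":0,"tz":-9.7,"wx":0,"wy":0,"wz":0,"claw":-0.2},{"tx":-2.6,"ty":0,"tz":-9.7,"wx":0,"wy":0,"wz":0,"claw":-0.2},{"tx":-2.6,"ty":0,"tz":-9.7,"wx":0,"wy":0,"wz":0,"claw":-0.2},{"tx":-2.6,"ty":0,"tz":-9.7,"wx":0,"wy":0,"wz":0,"claw":-0.2},{"tx":-2.6,"ty":0,"tz":-9.7,"wx":0,"wy":0,"wz":0,"claw":-0.2},{"tx":-2.6,"ty":0,"tz":-9.7,"wx":0,"wy":0,"wz":0,"claw":-0.2},{"tx":-2.6,"ty":0,"tz":-9.7,"wx":0,"wy":0,"wz":0,"claw":-0.2},{"tx":16.6,"ty":2.3,"tz":-14.8,"wx":0,"wy":0,"wz":0,"claw":-0.2},{"tx":16.6,"ty":2.3,"tz":-14.8,"wx":0,"wy":0,"wz":0,"claw":-0.2},{"tx":16.6,"ty":2.3,"tz":-14.8,"wx":0,"wy":0,"wz":0,"claw":-0.2},{"tx":16.6,"ty":2.3,"tz":-14.8,"wx":0,"wy":0,"wz":0,"claw":-0.2},{"tx":16.6,"ty":2.3,"tz":-14.8,"wx":0,"wy":0,"wz":0,"claw":-0.2},{"tx":16.6,"ty":2.3,"tz":-14.8,"wx":0,"wy":0,"wz":0,"claw":-0.2},{"tx":0,"ty":0,"tz":0,"wx":0,"wy":0,"wz":0,"claw":-0.2},{"tx":0,"ty":0,"tz":0,"wx":0,"wy":0,"wz":0,"claw":-0.2}]'

```text
time: 31.4
ee_pos: [568.0, -124.4, 272.7]
tcp_rot: [0.131, -0.057, 0.99, 0.007]
force: [0.7, -0.3, 0.1]
finger_gap: 51.0
grasp_force: 0.0
```

```bash
python3 - <<'E'
import chk; from ov import *
chk.home(3.1); overlay("fin")
E
```

```text
(no output)
```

View pics/fin.png

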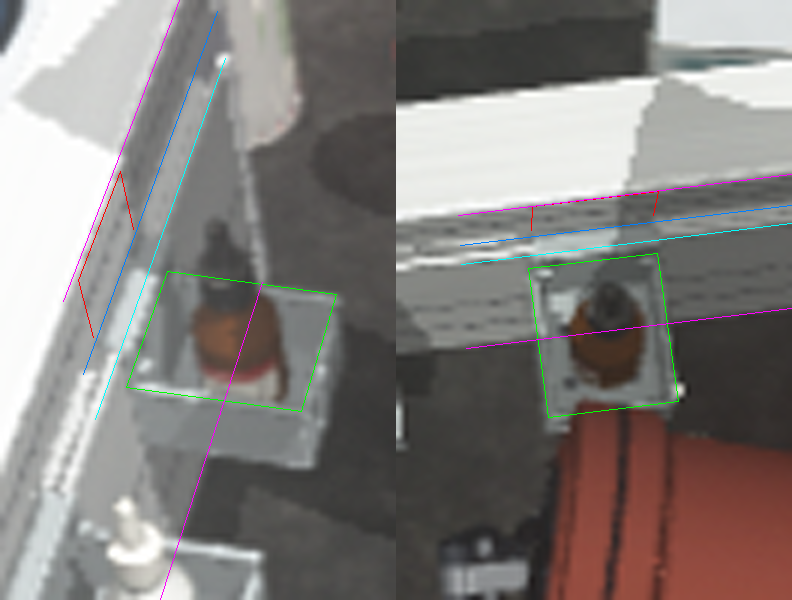

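The last picture shows the amber bottle upright in the hung holder (scene crop (235,330), top crop (605,335)). The holder rim has not moved, and the arm is clear. Hand in.

```bash
python3 -c "
from plant import bot; print(bot.close_job())"
```

```text
the job is handed in; nothing more can be done
None
```

The holder hangs in the free stretch of the rail, with its floor at home height when touched. The small amber bottle stands upright in it, set down at about 4 N. The bystanders were not touched by any planned move, though I did not check them in a final picture. The job was handed in at about 31.5 s; no verdict was shown.

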